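# Load the curing carousel with leather boxes and cedar

## Robot

A 7-joint arm with a two-finger parallel gripper is mounted at the origin on the work surface. World frame = base frame: x ahead of the robot, y to its left, z up, the work surface at z = 0. Lengths are in mm, angles in degrees, forces in N, time in s.
With the tool pointing down it reaches from about 425 to 875 mm from the base axis. Payload 4.7 kg.
Tool frame: the origin (TCP) lies midway between the tips of the shut fingers; the grasp point (between the pads) lies 19 mm behind it; z points along the fingers, y is the direction in which the jaws open and shut (so a half turn about z gives the same grasp; the last joint's range is limited). The gripper opens to 85 mm and grips with 20 to 120 N. Pads are 22 mm wide; open, the fingers measure 114 mm over their backs; the gripper's body (76 mm by 85 mm) begins 54 mm behind the grasp point. The pads swing forward as they close: fully open they stand 13 mm farther back than shut.
Start: joints at [69.047, 18.392, -4.016, 83.108, 1.295, 78.541, -3.26], TCP at [240.96, -603.708, 231.349] pointing down, gripper open.
Joint ranges: [-163.93, 163.93], [-17.29, 119.83], [-79.2, 71.16], [3.27, 140.29], [-89.18, 269.18], [5.43, 117.66], [-154.24, 154.24]. Speed limits (degrees/s): [147.25, 147.25, 180, 180, 180, 180, 180].

## Interface

Orientations are given as a 3x3 rotation matrix whose columns are the frame's x, y, z axes.
In Python, from workcell import * gives the robot as it stands.
- The arm moves only by the tool step_arm, never from a script. Its argument "commands" is one flat list of numbers, 7 for each row, row after row: the shift along the world's x, y, z in m, then the turn, a rotation vector about the world's x, y, z in rad, then the opening, from 0 (shut) to 1 (fully open). A call has 1 to 10 rows; each row shifts and turns the commanded pose from where the row before left it; what a row does not reach is not made up. A row lasts 1/8 s, in which the tool goes at most 62.5 mm and 10.7 degrees, less where a joint would pass 70% of its speed; a pose out of reach is approached as far as the arm can. A call is refused whole if a number of a shift passes 0.0625 or a number of a turn 0.188, either way. A call with a gripper value outside its range is refused whole. The fingers move at their own pace and stop on an object; "newtons" is the grip in N (left out, the last holds). Time passes only in rows, so rows that do not move let the fingers close. It gives the time, the measured TCP pose, the force and the opening at its end, in the units of the state.
- read_state(): the state, without advancing time (a new reading comes with each control period).
- get_image(name): name is "scene" or "top" or "wrist"; returns (picture, depth): 420x560x3 uint8, red, green, blue; 420x560 float32, mm along the optical axis (not along the pixel's ray), 0 where there is no reading.
- camera_info(name): a dict with "mtx" (3x3 intrinsics, pixels), "rvec" (rotation vector, rad) and "tvec" (3), from world to camera coordinates, as OpenCV has them. Camera axes: x right, y down, z forward; pixel columns grow to the right and rows downward; lengths in mm; the calibration is good to about 2 mm. A picture is of the moment at which its call begins: read the wrist's pose just before it. camera_info takes no time and is no camera call; for the wrist camera it gives the pose at the moment of the call.
- finish_job(): hands the job in, once; it reports no verdict.
The state is a dict: "clock": time; "joints": joint angles; "qd": joint speeds; "tau": joint torques, N m; "tool_pos": TCP position; "eef_rot": TCP orientation; "force": force on the tool from outside, world axes, zero at the start; "moment": the same for the moment, N m; "finger_gap": finger opening in mm.
Only numpy, scipy, OpenCV 4.12 (cv2) and the standard library are available. Lean on these libraries where they do the work, as an engineer would, in place of code of your own. Each camera call takes 0.05 s, during which the arm holds its last target. There are 200 camera calls.

## Task

Put the finished leather boxes away in the curing rack: through the window in its clear cover, stand every round box in a round pocket and the oblong box in the oblong pocket, and pour all the cedar blocks from the scoop into the metal dish, turning the carousel (it has a grip bar on top) to bring each station to the window first. Then turn the closing panel into the middle of the window and leave the scoop standing upright on the cork mat. Not every box is there each time; leave the mallets, the tin and the bottle where they are.

Things in the scene. Friction and masses are not known exactly. Their poses are not given: they have to be found in the camera images.
- carousel (a joint): angle of the carousel, rad, anticlockwise from above; it turns without stops about the rack's upright axle, with steady friction (0.12 N m), and stays where left. Five stations, 72 degrees apart, centres 115 mm from the axle; anticlockwise: closing panel (at the window at angle 0), round pocket a, dish, oblong pocket, round pocket b
- rack: curing rack: fixed wooden plinth, 372 mm across, carrying the carousel, a 352 mm disc with its top 40 mm above the table; over it a flat clear cover 102 to 107 mm above the table, 38 to 186 mm from the axle, on steel posts 190 mm from the axle. The cover is open on the rack's -x side: the loading window, 84 degrees wide. Origin: on the axle, table height
- load_point (a point): the middle of the loading window, at the height of the carousel's top face (40 mm above the table), 115 mm from the axle in the rack's -x direction. A station is at the window when its centre is here
- grip_bar (a point): middle of the dark wooden grip bar on top of the carousel's hub, on the axle, 138 mm above the table; the bar is 80 mm long along this point's x axis, 18 mm thick along y and 36 mm high (from 120 to 156 mm above the table); turning it turns the carousel
- panel (a point): top middle of the closing panel, a flat wooden sector (70 degrees wide, 34 to 170 mm from the axle, 6 mm thick, top 96 mm above the table) that nearly fills the window when it is there
- round_pocket_a (a point): floor centre of a round pocket on the carousel, 78 mm across inside, in a rim 4 mm thick and 10 mm high; floor 40 mm above the table
- round_pocket_b (a point): the same for the second round pocket
- oblong_pocket (a point): floor centre of the oblong pocket on the carousel, 100 by 60 mm inside, rim 4 mm thick and 10 mm high; its x axis (long side) points radially outwards; floor 40 mm above the table
- dish (a point): inner floor centre of the aluminium dish fixed on the carousel: mouth 120 mm across outside, wall 4 mm, rim 76 mm above the table, inner floor 44 mm above the table, 100 mm across
- round_box_a: closed round brown leather box, 64 mm diameter, 50 mm high, upright; origin: centre of its underside; may be absent
- round_box_b: a second one, the same; may be absent
- oblong_box: closed oblong brown leather box, 86 mm long (x) by 46 mm wide (y) by 48 mm high; origin: centre of its underside; may be absent
- mat: fixed cork mat, 180 (x) by 110 (y) by 4 mm; origin: centre of its underside
- scoop_grip (a point): where to grip the scoop's handle (16 mm thick, 22 mm wide along the scoop's y, leaning 25 degrees back): at x = -69 mm, 80 mm above the scoop's underside. This point's z runs up the handle, which goes on 30 mm above; the back wall's top is about 40 mm below; y is the scoop's y
- scoop: aluminium scoop on the mat, 220 g, +x to the lip; origin: underside. Floor 3 mm thick from x = -45 to 35 mm, sides 70 mm apart and 38 mm high, back wall 42 mm high at x = -45 mm; in front a 28 degree ramp up to the pouring lip at x = 73 mm, 22 mm up. A wooden handle rises behind. It empties when tipped forward 75 to 95 degrees
- cedar0: plain cedar block, 22 mm cube, 12 g; origin: centre of its underside (turns with it); starts in the scoop
- cedar1: the same
- cedar2: the same
- cedar3: the same
- cedar4: the same
- mallet_dark: bystander: standing mallet, 54 mm across, 186 mm high, dark handle up; origin: centre of its underside
- mallet_pale: bystander: standing mallet, the same with a pale handle; origin: centre of its underside
- lidded_tin: bystander: round leather tin, 120 mm across, 50 mm high; origin: centre of its underside
- dye_bottle: bystander: white bottle, 60 mm across, 150 mm high; origin: centre of its underside

How it is judged:
By the outcome, as a careful person would: the job done as asked, in the order asked, and still so for the second after the job is handed in, with the robot touching nothing.
Of round_box_a, round_box_b, oblong_box only 2 to 3 are there at a start; the rules pass over those that are not, and their reading is None.
At some moment in a run one of round_box_a, round_box_b, oblong_box may be knocked a few centimetres aside while the robot is not near it.
It also fails if it takes over 210 s, if anything falls off the work surface, if the arm or the gripper's body presses on something with over 40 N, if the wrist force passes 120 N, or if a joint passes its speed limit or range.

## Working session

There is one attempt and no reset: what is moved stays moved. The work goes in short steps, Python scripts to look and compute and a tool call to move; the robot and the scene stay as the last step left them, time stands still between calls to the robot, and variables do not carry over. Pictures are saved under pics/ and viewed, about 12 in all and at most 16, crops included, and the job is handed in when it is done.

Besides the shell and the picture viewer there is one more tool, called after "Emit:" as a command line: name --argument value ..., lists and objects as JSON in quotes. step_arm: Moves the arm, as the interface text tells. Its arguments: {"type":"object","properties":{"commands":{"type":"array"},"newtons":{"type":"number"}},"required":["commands"]}

```bash
mkdir -p pics; cat > h.py <<'E'
from workcell import *
import numpy as np, cv2
def cam(n):
    i=camera_info(n); K=np.array(i["mtx"],float); R=cv2.Rodrigues(np.array(i["rvec"],float))[0]; t=np.array(i["tvec"],float).ravel()
    return K,R,t
def cloud(n,depth):
    K,R,t=cam(n); v,u=np.indices(depth.shape); z=depth.astype(float)
    P=np.stack([(u-K[0,2])/K[0,0]*z,(v-K[1,2])/K[1,1]*z,z],-1)
    return (P-t)@R   # world
def ray(n,uv,h):
    K,R,t=cam(n); uv=np.atleast_2d(uv).astype(float)
    d=np.c_[(uv[:,0]-K[0,2])/K[0,0],(uv[:,1]-K[1,2])/K[1,1],np.ones(len(uv))]@R
    c=-R.T@t; s=(h-c[2])/d[:,2]; return c+d*s[:,None]
def shot(n,f=None):
    p,d=get_image(n)
    if f: cv2.imwrite("pics/"+f,cv2.cvtColor(p,cv2.COLOR_RGB2BGR))
    return p,d
def proj(n,P):
    K,R,t=cam(n); q=(np.atleast_2d(P)@R.T+t)@K.T; return q[:,:2]/q[:,2:]
E
python3 - <<'E'
from h import *
s=read_state(); print({k:np.round(v,3).tolist() for k,v in s.items()})
for n in("top","scene"):
    p,d=shot(n,n+"0.png"); np.savez(n+"0.npz",p=p,d=d); K,R,t=cam(n); print(n,-R.T@t,R.T[:,2],K[0,0])
E
```

```text
{'clock': 0.0, 'joints': [69.048, 18.439, -4.016, 83.176, 1.296, 78.539, -3.26], 'qd': [0.064, 0.109, -0.036, -0.079, -0.06, -0.01, 0.022], 'tau': [0.001, -49.358, -0.382, -31.433, 0.013, 0.012, -0.0], 'tool_pos': [240.733, -603.205, 230.214], 'eef_rot': [[0.929, 0.371, -0.001], [0.371, -0.929, 0.002], [-0.0, -0.002, -1.0]], 'force': [0.388, 0.193, -0.726], 'moment': [-0.059, 0.006, 0.03], 'finger_gap': 85.039}
top [ 328.61242262  -46.99224784 1366.52401605] [ 0.19731858  0.01399409 -0.98023953] 517.4938764291256
scene [1241.07840689  -22.76820505 1077.40500125] [-0.56064184 -0.01984067 -0.82782068] 451.38621612876625
```

View pics/top0.png

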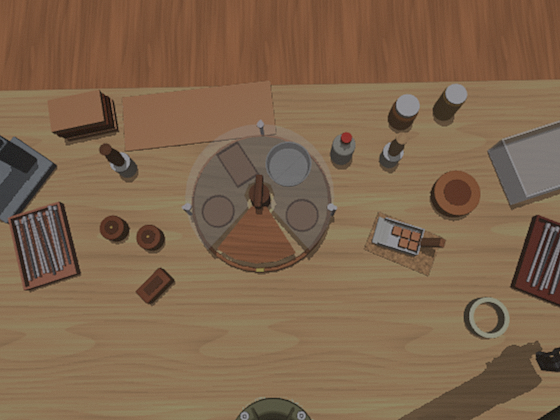

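View pics/scene0.png

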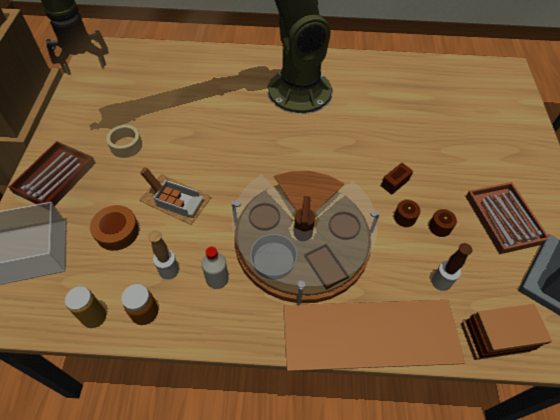

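Top view: rack at about (260,200) with the window facing the robot and the panel in it. Round boxes are at (113,228) and (150,237), the oblong box at (155,286), and the scoop on its mat at (403,240). The scene view agrees. All three boxes are present.

```bash
cat > m0.py <<'E'
from h import *
for n,rois in (("top",dict(rbL=(95,212,130,243),rbR=(134,222,168,252),obl=(132,262,178,308),bar=(240,170,280,215))),("scene",dict(rbL=(425,205,462,240),rbR=(390,197,424,230),obl=(378,160,418,198),bar=(285,190,325,240)))):
    z=np.load(n+"0.npz"); C=cloud(n,z["d"])
    for k,(a,b,c,e) in rois.items():
        S=C[b:e,a:c].reshape(-1,3); 
        lo,hi=(43,57) if k!="bar" else (145,165)
        S=S[(S[:,2]>lo)&(S[:,2]<hi)]
        if len(S)<8: print(n,k,len(S)); continue
        r=cv2.minAreaRect(S[:,:2].astype(np.float32)); print(n,k,len(S),np.round(S.mean(0),1),"rect",np.round(r[0],1),np.round(r[1],1),round(r[2],1))
    S=C[200:260,360:450] if n=="top" else C[150:230,130:220]
    m=(S[...,2]>60)&(S[...,2]<130); print(n,"handle",m.sum(),[ (round(h),np.round(S[m&(abs(S[...,2]-h)<8)].mean(0),1).tolist()) for h in (70,85,100,110) if (m&(abs(S[...,2]-h)<8)).sum()>2], S[...,2].max().round())
    # steel posts / rack cover
    V=C.reshape(-1,3); V=V[(V[:,2]>100)&(V[:,2]<112)&(V[:,0]>300)&(V[:,0]<900)&(abs(V[:,1])<260)]; print("cover",len(V),V.min(0).round(),V.max(0).round())
z=np.load("top0.npz")
# mat: hue
hsv=cv2.cvtColor(z["p"],cv2.COLOR_RGB2HSV); print("mat px",hsv[262,420],hsv[225,372],"table",hsv[290,380],hsv[280,350])
print("plinth front: ", ray("top",[(260,270)],40).round())
cv2.imwrite("pics/crop1.png",cv2.resize(cv2.cvtColor(z["p"],cv2.COLOR_RGB2BGR)[110:310,180:450],None,fx=2.95,fy=2.95,interpolation=cv2.INTER_CUBIC))
E
python3 m0.py
```

```text
top rbL 482 [539.5 411.9  50.5] rect [540.3 413.1] [65.1 61.3] 89.4
top rbR 477 [513.6 316.2  50.8] rect [514.4 317.1] [62.  63.2] 71.0
top obl 605 [389.6 299.9  48.7] rect [390.2 299.6] [45.9 85.5] 45.5
top bar 247 [605.4  26.4 155.5] rect [606.5  26.4] [18.3 78.4] 85.7
top handle 198 [(70, [485.2, -391.8, 69.2]), (85, [482.6, -398.6, 85.0]), (100, [481.3, -406.8, 101.2]), (110, [478.8, -413.3, 109.7])] 1367.0
cover 12159 [ 440. -215.  100.] [802. 219. 112.]
scene rbL 376 [547.2 407.   49.3] rect [546.2 407.8] [63.9 63.2] 28.3
scene rbR 368 [521.6 311.5  49.5] rect [519.3 312. ] [62.7 65.8] 48.1
scene obl 345 [396.2 294.8  47.4] rect [395.1 294.9] [46.4 86.9] 45.9
scene bar 203 [615.2  22.  155. ] rect [612.1  22.3] [17.8 80.5] 86.4
scene handle 186 [(70, [493.2, -399.5, 69.6]), (85, [490.8, -405.4, 85.5]), (100, [489.3, -413.4, 100.0]), (110, [486.4, -417.3, 109.1])] 1077.0
cover 11097 [ 451. -221.  100.] [807. 213. 112.]
mat px [ 15 109 126] [ 15  98 117] table [ 16  96 141] [ 18  92 142]
plinth front:  [[425.  28.  40.]]
```

View pics/crop1.png

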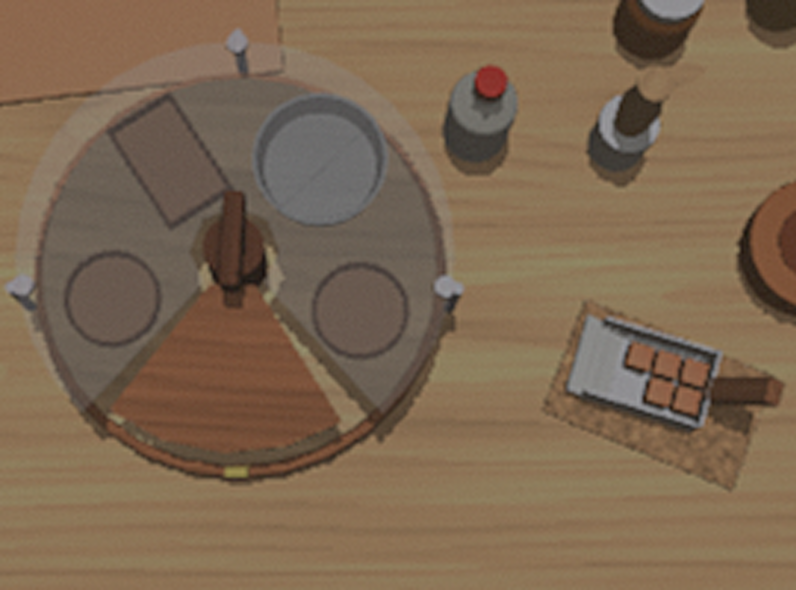

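Emit:
step_arm --commands '[0.019,0.05,0.02,0,0,-0.095,1,0.019,0.05,0.02,0,0,-0.095,1,0.019,0.05,0.02,0,0,-0.095,1,0.019,0.05,0.02,0,0,-0.095,1,0.019,0.05,0.02,0,0,0,1,0.019,0.05,0.02,0,0,0,1,0.019,0.05,0.02,0,0,0,1,0.019,0.05,0.02,0,0,0,1,0.019,0.05,0.02,0,0,0,1,0.019,0.05,0.02,0,0,0,1]'

```text
clock: 1.35
tool_pos: [431.1, -101.9, 431.8]
eef_rot: [[1.0, -0.0, -0.0], [-0.0, -1.0, -0.0], [-0.0, 0.0, -1.0]]
force: [0.7, -0.1, 0.5]
finger_gap: 85.2
```

Emit:
step_arm --commands '[0.02,0.055,0,0,0,0,1,0.02,0.055,0,0,0,0,1,0,0,0,0,0,0,1,0,0,0,0,0,0,1]'

```text
clock: 1.85
tool_pos: [470.7, 5.7, 431.0]
eef_rot: [[1.0, -0.0, -0.001], [-0.0, -1.0, -0.001], [-0.001, 0.001, -1.0]]
force: [0.6, -0.9, 0.4]
finger_gap: 85.3
```

```bash
python3 - <<'E'
from h import *
s=read_state(); print({k:np.round(s[k],2).tolist() for k in("clock","joints","tool_pos","eef_rot")})
p,d=shot("wrist","w1.png"); np.savez("w1.npz",p=p,d=d); K,R,t=cam("wrist"); print(-R.T@t,R.T,K)
E
```

```text
{'clock': 1.85, 'joints': [37.61, -4.19, -38.24, 84.95, -2.59, 98.39, -90.95], 'tool_pos': [470.75, 5.69, 430.96], 'eef_rot': [[1.0, -0.0, -0.0], [-0.0, -1.0, -0.0], [-0.0, 0.0, -1.0]]}
[550.03260541   4.73346851 572.82096037] [[-1.27354363e-03 -9.50422993e-01 -3.10957412e-01]
 [-9.99999161e-01  1.28394630e-03  1.71246843e-04]
 [ 2.36495681e-04  3.10957370e-01 -9.50423831e-01]] [[339.23595171   0.         281.02317705]
 [  0.         339.23595171 207.049057  ]
 [  0.           0.           1.        ]]
```

View pics/w1.png

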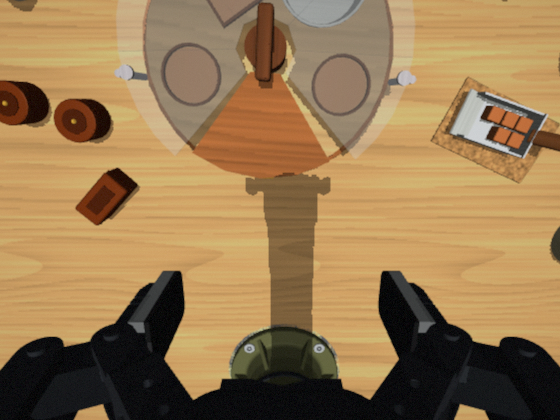

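Wrist view: grip bar (264,42), panel wedge below it, pockets b (190,75) and a (341,85), boxes on the left and the scoop on the right.

```bash
cat > m1.py <<'E'
from h import *
import sys
z=np.load("w1.npz"); n="wrist"; C=cloud(n,z["d"]); p=z["p"]
def rect(k,a,b,c,e,lo,hi):
    S=C[b:e,a:c].reshape(-1,3); S=S[(S[:,2]>lo)&(S[:,2]<hi)]
    if len(S)<8: print(k,len(S),C[b:e,a:c,2].max());return
    r=cv2.minAreaRect(S[:,:2].astype(np.float32)); print(k,len(S),"mean",np.round(S.mean(0),1),"rect",np.round(r[0],1),np.round(r[1],1),round(r[2],1)); return S
rect("bar",245,0,290,90,150,162)
rect("rbL",0,75,50,130,46,54); rect("rbR",52,95,115,145,46,54); rect("obl",70,165,140,226,45,52)
S=rect("panel",180,60,360,185,92,99)
V=S[:,:2]-[608,24]; a=np.degrees(np.arctan2(V[:,1],-V[:,0])); r=np.hypot(*V.T); m=r>80; print("panel ang",np.percentile(a[m],[.5,50,99.5]),r.min(),r.max())
V=C.reshape(-1,3); 
m=(C[...,2]>100.5)&(C[...,2]<109)&(abs(C[...,1]-20)<230); q=C[m]; print("cover",len(q),q.min(0),q.max(0))
# cover inner/outer circle fit, window edges
mm=m.astype(np.uint8); cs,_=cv2.findContours(mm,cv2.RETR_LIST,cv2.CHAIN_APPROX_NONE)
cs=sorted(cs,key=len)[-3:]
for c in cs: print("contour",len(c),c.reshape(-1,2).min(0),c.reshape(-1,2).max(0))
v=q[:,:2]-[608,24]; r=np.hypot(*v.T); a=np.degrees(np.arctan2(v[:,1],-v[:,0])); b=(r>80)&(r<170)
print("cover edges", np.sort(a[b&(a>0)])[:200:20], np.sort(-a[b&(a<0)])[:200:20])
o=r>182; 
E
python3 m1.py
cat > fit.py <<'E'
from h import *
from scipy.optimize import least_squares
z=np.load("w1.npz"); C=cloud("wrist",z["d"])
m=(C[...,2]>100.5)&(C[...,2]<109)&(abs(C[...,1]-20)<230)
q=C[m][:,:2]; v=q-[608,24]; a=np.degrees(np.arctan2(v[:,1],-v[:,0])); r=np.hypot(*v.T)
P=[]
for k in np.arange(-130,130,2):
    s=(abs(a-k)<1)
    if s.sum()>5 and abs(k)>44: P.append(q[s][r[s].argmax()])
P=np.array(P); P=P[(P[:,0]<C[3,280,0]+0)] if len(P) else P
f=least_squares(lambda x:np.hypot(P[:,0]-x[0],P[:,1]-x[1])-x[2],[608,24,186],loss="soft_l1"); print("outer circle",f.x,len(P),np.abs(f.fun).mean())
hsv=cv2.cvtColor(z["p"],cv2.COLOR_RGB2HSV)
# post tops
S=C[60:85,110:135].reshape(-1,3);S2=C[65:92,392:418].reshape(-1,3)
for s in(S,S2):
    s=s[s[:,2]>95]; print("post",len(s),s[:,2].max() if len(s) else 0,np.median(s,0) if len(s) else 0)
E
python3 fit.py
```

```text
bar 1227 mean [607.9  23.3 154.9] rect [607.1  23.6] [18.1 79.3] 86.4
rbL 1106 mean [539.  400.1  49.9] rect [537.9 398.7] [43.5 63.2] 75.7
rbR 1440 mean [515.  312.4  49.9] rect [514.2 313.1] [63.6 61.5] 89.8
obl 1367 mean [391.3 295.6  47.6] rect [390.3 296.3] [45.1 85.8] 45.6
panel 8793 mean [500.3  30.8  95.5] rect [492.3  45.3] [154.6 165.2] 27.4
panel ang [-30.7867829    3.71108077  37.97636087] 26.758308376516528 170.80906235148734
cover 29871 [ 466.99257393 -168.32052217  100.50304937] [660.78624049 216.45344813 108.99922848]
contour 9 [115  72] [118  74]
contour 17 [412  78] [416  82]
contour 971 [116   0] [415 159]
cover edges [42.48519352 42.70559112 42.83567644 43.0129531  43.19959145 43.37754133
 43.55504596 43.73935926 43.92232692 44.09746029] [40.6361659  40.75736931 40.93801849 41.14087333 41.31543991 41.47663892
 41.65663922 41.83166599 42.04497499 42.21272482]
outer circle [607.4410188  23.5187334 185.5479032] 60 0.9624447466623891
post 370 572.820960368301 [579.41010888 200.2247314  110.0745957 ]
post 512 572.820960368301 [ 571.8988843  -148.82436636  107.47631283]
```

Emit:
step_arm --commands '[0.0456,0.006,-0.03,0,0,-0.063,1,0.0456,0.006,-0.03,0,0,0,1,0.0456,0.006,-0.03,0,0,0,1,0,0,-0.04,0,0,0,1,0,0,-0.04,0,0,0,1,0,0,-0.04,0,0,0,0.6,0,0,-0.04,0,0,0,0.6,0,0,-0.036,0,0,0,0.6,0,0,-0.02,0,0,0,0.6,0,0,0,0,0,0,0.6]'

```text
clock: 3.15
tool_pos: [606.9, 22.9, 124.0]
eef_rot: [[0.998, -0.065, -0.003], [-0.065, -0.998, -0.0], [-0.003, 0.001, -1.0]]
force: [0.5, -0.5, -0.5]
finger_gap: 51.4
```

Emit:
step_arm --commands '[0,0,0,0,0,0,0,0,0,0,0,0,0,0,0,0,0,0,0,0,0,0,0,0,0,0,0,0,0,0,0,0,0,0,0]' --newtons 40

```text
clock: 3.78
tool_pos: [608.9, 25.0, 127.2]
eef_rot: [[0.998, -0.063, 0.003], [-0.063, -0.998, 0.0], [0.003, -0.0, -1.0]]
force: [-1.2, 0.7, 6.5]
finger_gap: 17.2
```

Emit:
step_arm --commands '[0,0,0,0,0,0.163,0,0,0,0,0,0,0.163,0,0,0,0,0,0,0.163,0,0,0,0,0,0,0.163,0,0,0,0,0,0,0.163,0,0,0,0,0,0,0.163,0,0,0,0,0,0,0.163,0,0,0,0,0,0,0.163,0,0,0,0,0,0,0,0,0,0,0,0,0,0,0]'

```text
clock: 5.03
tool_pos: [608.3, 26.0, 127.2]
eef_rot: [[0.323, 0.946, 0.002], [0.946, -0.323, 0.001], [0.002, 0.001, -1.0]]
force: [-2.1, 3.2, 7.8]
finger_gap: 17.6
```

Emit:
step_arm --commands '[0,0,0,0,0,0,0.6,0,0,0,0,0,0,0.6,0,0,0,0,0,0,0.6,0,0,0.05,0,0,0,0.6,-0.01,0.02,0.055,0,0,0,1,-0.02,0.05,0.01,0,0,0,1,-0.02,0.055,0,0,0,0,1,-0.02,0.055,0,0,0,0,1]'

```text
clock: 6.02
tool_pos: [537.3, 205.4, 240.6]
eef_rot: [[0.325, 0.946, 0.001], [0.946, -0.325, -0.0], [-0.0, 0.001, -1.0]]
force: [0.4, 0.4, 1.2]
finger_gap: 85.6
```

Emit:
step_arm --commands '[-0.02,0.03,0.03,0,0,0,1,-0.02,0.03,0.03,0,0,0,1,0,0,0,0,0,0,1,0,0,0,0,0,0,1]'

```text
clock: 6.52
tool_pos: [498.2, 263.3, 299.8]
eef_rot: [[0.325, 0.946, 0.0], [0.946, -0.325, -0.001], [-0.001, 0.001, -1.0]]
force: [-0.4, 0.8, 0.3]
finger_gap: 85.1
```

```bash
cat > box.py <<'E'
from h import *
import sys
# brown box tops by depth: connected blobs with z in 43..56
def boxes(n,name):
    p,d=shot(n,name+".png"); np.savez(name+".npz",p=p,d=d); C=cloud(n,d)
    hsv=cv2.cvtColor(p,cv2.COLOR_RGB2HSV)
    m=((C[...,2]>43)&(C[...,2]<56)&(C[...,1]>180)&(C[...,1]<480)&(C[...,0]>250)&(C[...,0]<700)).astype(np.uint8)
    m=cv2.morphologyEx(m,cv2.MORPH_OPEN,np.ones((3,3)))
    k,l,st,_=cv2.connectedComponentsWithStats(m)
    for i in range(1,k):
        if st[i,4]<150: continue
        S=C[l==i]; r=cv2.minAreaRect(S[:,:2].astype(np.float32)); (c,R)=cv2.minEnclosingCircle(S[:,:2].astype(np.float32))
        print(n,st[i].tolist(),"mean",S.mean(0).round(1),"rect",np.round(r[0],1),np.round(r[1],1),round(r[2],1),"circ",np.round(c,1),round(R,1))
if __name__=="__main__":
    s=read_state(); print(round(s["clock"],2),s["tool_pos"].round(1) if hasattr(s["tool_pos"],"round") else s["tool_pos"],np.round(s["joints"],1))
    boxes("wrist",sys.argv[1])
E
python3 box.py w2
```

```text
6.53 [498.2 263.3 299.8] [ 24.2  15.3 -65.   87.9  13.9  85.7 -60.1]
wrist [243, 0, 62, 56, 2886] mean [539.5 406.4  49.2] rect [538.5 404.1] [51.2 63.8] 71.4 circ [540.9 410.4] 32.4
wrist [252, 90, 57, 58, 2596] mean [515.5 315.2  49.1] rect [514.8 314.6] [62.7 63.5] 71.3 circ [515.2 314.4] 32.4
wrist [147, 137, 79, 62, 2722] mean [391.8 298.6  46.9] rect [390.8 297.7] [46.1 85.9] 45.6 circ [390.5 297.4] 46.7
```

Emit:
step_arm --commands '[0.0085,0.0257,-0.03,0,0,0,1,0.0085,0.0257,-0.03,0,0,0,1,0,0,-0.045,0,0,0,1,0,0,-0.045,0,0,0,1,0,0,-0.045,0,0,0,1,0,0,-0.045,0,0,0,1,0,0,-0.03,0,0,0,1,0,0,-0.02,0,0,0,1,0,0,0,0,0,0,1,0,0,0,0,0,0,1]'

```text
clock: 7.82
tool_pos: [515.6, 316.1, 11.4]
eef_rot: [[0.324, 0.946, 0.001], [0.946, -0.324, 0.001], [0.001, 0.001, -1.0]]
force: [-0.3, -0.0, 0.4]
finger_gap: 85.3
```

Emit:
step_arm --commands '[0,0,0,0,0,0,0.5,0,0,0,0,0,0,0.5,0,0,0,0,0,0,0.5,0,0,0,0,0,0,0.5]' --newtons 40

```text
clock: 8.32
tool_pos: [515.7, 316.3, 11.9]
eef_rot: [[0.324, 0.946, 0.002], [0.946, -0.324, 0.001], [0.001, 0.002, -1.0]]
force: [-1.6, -0.6, 6.5]
finger_gap: 62.9
```

Emit:
step_arm --commands '[0,0,0.03,0,0,0,0.5,0,0,0.05,0,0,0,0.5,0,-0.02,0.05,0,0,-0.155,0.5,-0.003,-0.04,0.03,0,0,-0.155,0.5,-0.003,-0.04,0,0,0,-0.155,0.5,-0.003,-0.04,0,0,0,-0.155,0.5,-0.003,-0.04,0,0,0,-0.155,0.5,-0.003,-0.04,0,0,0,-0.155,0.5,-0.003,-0.03,0,0,0,-0.155,0.5,-0.0027,-0.025,0,0,0,-0.155,0.5]'

```text
clock: 9.57
tool_pos: [493.6, 39.2, 170.3]
eef_rot: [[1.0, -0.005, 0.0], [-0.005, -1.0, -0.001], [0.0, 0.001, -1.0]]
force: [0.2, 0.4, -0.7]
finger_gap: 62.9
```

Emit:
step_arm --commands '[-0.002,-0.0144,0,0,0,0,0.5,0,0,0,0,0,0,0.5,0,0,0,0,0,0,0.5,0,0,0,0,0,0,0.5]'

```text
clock: 10.07
tool_pos: [492.1, 27.7, 170.4]
eef_rot: [[1.0, 0.004, 0.0], [0.004, -1.0, 0.0], [0.0, -0.0, -1.0]]
force: [0.5, 0.9, -1.6]
finger_gap: 63.2
```

```bash
cat > pk.py <<'E'
from h import *
import sys
s=read_state(); print(round(s["clock"],2),np.round(s["tool_pos"],1),np.round(s["joints"],1))
for n in ("top","wrist"):
    p,d=shot(n); np.savez(sys.argv[1]+n+".npz",p=p,d=d)
    if n=="top": a=p[120:290,180:340]
    else: b=p
a=cv2.resize(a,(527,560)); o=np.hstack([cv2.resize(a,(396,420)),cv2.resize(b,(404,420))]) if 0 else None
a=cv2.resize(a,(390,414)); b=cv2.resize(b,(400,300)); c=np.zeros((414,800,3),np.uint8); c[:,:390]=a; c[:300,395:795]=b
cv2.imwrite("pics/"+sys.argv[1]+".png",c[...,::-1])
E
python3 pk.py k1
```

```text
10.07 [492.1  27.7 170.4] [ 40.5   4.5 -48.1 108.2   3.6  68.9 -98.7]
```

View pics/k1.png

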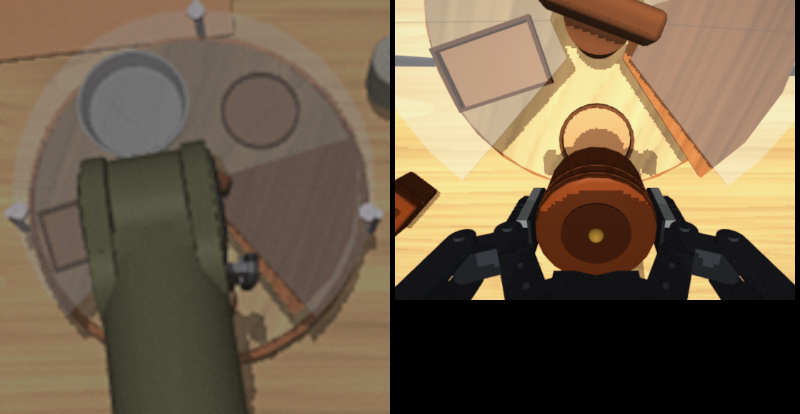

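```bash
cat > rim.py <<'E'
from h import *
import sys
from scipy.optimize import least_squares
z=np.load(sys.argv[1]); C=cloud("wrist",z["d"]); L=[492.5,25.3]
q=C[(C[...,2]>46.5)&(C[...,2]<52.5)]; v=q[:,:2]-L; r=np.hypot(*v.T); q=q[(r>33)&(r<50)]
f=least_squares(lambda x:np.hypot(q[:,0]-x[0],q[:,1]-x[1])-41,L,loss="soft_l1"); print("rim",len(q),f.x,np.abs(f.fun).mean(),q[:,0].min())
b=C[(abs(C[...,0]-L[0])<45)&(abs(C[...,1]-L[1])<45)&(C[...,2]>190)&(C[...,2]<225)]
print("box top",len(b),np.median(b,0),b.min(0),b.max(0))
b=C[(C[...,2]>150)&(C[...,2]<160)&(abs(C[...,1]-23)<60)&(C[...,0]>560)]
print("bar",len(b),cv2.minAreaRect(b[:,:2].astype(np.float32)))
E
python3 rim.py k1wrist.npz
```

```text
rim 1074 [492.15777576  26.1614094 ] 1.0424629392361182 472.40114117302954
box top 25753 [500.23399947  26.71864921 207.87690867] [463.58403641 -19.59951029 190.0020981 ] [523.65832612  70.29205528 224.99292053]
bar 5334 ((605.927734375, 21.471595764160156), (73.37654876708984, 18.5157413482666), 71.50920104980469)
```

Emit:
step_arm --commands '[0,0.0,-0.04,0,0,0,0.5,0,0,-0.035,0,0,0,0.5,0,0,-0.025,0,0,0,0.5,0,0,-0.012,0,0,0,0.5,0,0,-0.007,0,0,0,0.5,0,0,0,0,0,0,0.5,0,0,0,0,0,0,0.5]'

```text
clock: 11.05
tool_pos: [492.8, 26.4, 52.0]
eef_rot: [[1.0, 0.001, 0.002], [0.001, -1.0, -0.0], [0.002, 0.0, -1.0]]
force: [-0.7, -0.5, -1.3]
finger_gap: 62.9
```

Emit:
step_arm --commands '[0,0,0,0,0,0,1,0,0,0,0,0,0,1,0,0,0,0,0,0,1,0,0,0.03,0,0,0,1,0,0,0.04,0,0,0,1,0,0,0.05,0,0,0,1,-0.01,0,0.05,0,0,0,1,-0.01,0,0.04,0,0,0,1,0,0,0,0,0,0,1]'

```text
clock: 12.18
tool_pos: [473.6, 26.5, 264.6]
eef_rot: [[1.0, 0.001, 0.006], [0.001, -1.0, -0.002], [0.006, 0.002, -1.0]]
force: [-0.2, -0.2, 0.1]
finger_gap: 85.5
```

```bash
cat > chk.py <<'E'
from h import *
import sys
s=read_state(); print(round(s["clock"],2),np.round(s["tool_pos"],1),np.round(s["joints"],1))
p,d=shot("wrist",sys.argv[1]+".png"); np.savez(sys.argv[1]+".npz",p=p,d=d); C=cloud("wrist",d)
b=C[(abs(C[...,0]-492)<60)&(abs(C[...,1]-25)<60)&(C[...,2]>80)&(C[...,2]<95)]
print("placed top",len(b),b.mean(0).round(1),[np.round(x,1) for x in cv2.minAreaRect(b[:,:2].astype(np.float32))])
b=C[(C[...,2]>150)&(C[...,2]<160)&(abs(C[...,1]-23)<60)&(C[...,0]>555)&(C[...,0]<660)]
print("bar",len(b),b.mean(0).round(1),cv2.minAreaRect(b[:,:2].astype(np.float32)))
E
python3 chk.py c1
```

```text
12.18 [473.6  26.5 264.6] [ 44.   -3.8 -47.8 103.   -2.7  79.3 -93.1]
placed top 3830 [495.2  21.7  87.8] [array([500.9,   6.8]), array([ 64.9, 108.9]), np.float64(31.3)]
bar 2558 [602.1  18.3 152.5] ((605.2987060546875, 24.125478744506836), (77.86430358886719, 17.978069305419922), 71.09329223632812)
```

Emit:
step_arm --commands '[0.027,0,0,0,0,0.155,0.6,0.027,0,0,0,0,0.155,0.6,0.027,0,0,0,0,0.155,0.6,0.027,-0.001,0,0,0,0.155,0.6,0.027,-0.001,0,0,0,0.155,0.6,0,0,-0.01,0,0,0.155,0.6,0,0,-0.02,0,0,0.155,0.6,0,0,-0.03,0,0,0.156,0.6,0,0,-0.046,0,0,0,0.6,0,0,-0.03,0,0,0,0.6]'

```text
clock: 13.48
tool_pos: [605.0, 24.3, 121.1]
eef_rot: [[0.322, 0.947, -0.005], [0.947, -0.322, 0.001], [-0.001, -0.005, -1.0]]
force: [-0.5, -0.2, 0.2]
finger_gap: 51.3
```

Emit:
step_arm --commands '[0,0,0,0,0,0,0.6,0,0,0,0,0,0,0,0,0,0,0,0,0,0,0,0,0,0,0,0,0,0,0,0,0,0,0,0]'

```text
clock: 14.1
tool_pos: [607.8, 24.7, 126.9]
eef_rot: [[0.323, 0.946, 0.002], [0.946, -0.323, -0.0], [0.001, 0.002, -1.0]]
force: [-1.0, -0.2, 6.1]
finger_gap: 17.5
```

Emit:
step_arm --commands '[0,0,0,0,0,0.157,0,0,0,0,0,0,0.157,0,0,0,0,0,0,0.157,0,0,0,0,0,0,0.157,0,0,0,0,0,0,0.157,0,0,0,0,0,0,0.157,0,0,0,0,0,0,0.157,0,0,0,0,0,0,0.157,0,0,0,0,0,0,0,0,0,0,0,0,0,0,0]'

```text
clock: 15.35
tool_pos: [608.2, 24.9, 126.9]
eef_rot: [[-0.8, 0.6, 0.003], [0.6, 0.8, 0.001], [-0.002, 0.002, -1.0]]
force: [-0.9, 0.9, 4.8]
finger_gap: 17.5
```

Emit:
step_arm --commands '[0,0,0,0,0,0,0.6,0,0,0,0,0,0,0.6,0,0,0,0,0,0,0.6,0,0,0.05,0,0,0,0.6,-0.01,0.01,0.05,0,0,0,1,-0.027,0.035,0.02,0,0,0,1,-0.03,0.04,0.02,0,0,-0.06,1,-0.03,0.04,0.02,0,0,-0.07,1,-0.03,0.04,0,0,0,0,1,-0.03,0.04,0,0,0,0,1]'

```text
clock: 16.6
tool_pos: [449.0, 230.6, 285.5]
eef_rot: [[-0.715, 0.699, 0.001], [0.699, 0.715, -0.001], [-0.001, 0.0, -1.0]]
force: [-0.1, -0.5, 0.6]
finger_gap: 85.3
```

Emit:
step_arm --commands '[-0.01,0.02,0,0,0,0,1,0,0,0,0,0,0,1,0,0,0,0,0,0,1]'

```text
clock: 16.98
tool_pos: [440.9, 247.9, 285.2]
eef_rot: [[-0.714, 0.7, 0.0], [0.7, 0.714, -0.0], [-0.0, -0.0, -1.0]]
force: [0.2, -1.0, -0.5]
finger_gap: 85.2
```

```bash
python3 box.py w3
```

```text
16.98 [440.9 247.9 285.2] [ 42.    5.6 -77.3  96.5   5.5  82.3   9.6]
wrist [261, 62, 44, 83, 3497] mean [389.9 300.   47.4] rect [391.1 298.9] [45.8 84.8] 45.6 circ [390.9 299.2] 46.9
wrist [421, 101, 61, 60, 2791] mean [539.  411.   49.7] rect [540.6 411.5] [63.4 63.2] 75.1 circ [540.9 411.4] 32.5
wrist [496, 224, 34, 27, 278] mean [688.3 388.4  49.2] rect [691.2 390.5] [15.2 46. ] 1.5 circ [698.7 390.7] 23.0
```

Emit:
step_arm --commands '[-0.025,0.0254,-0.03,0,0,0,1,-0.025,0.0254,-0.03,0,0,0,1,0,0,-0.05,0,0,0,1,0,0,-0.05,0,0,0,1,0,0,-0.045,0,0,0,1,0,0,-0.04,0,0,0,1,0,0,-0.02,0,0,0,1,0,0,-0.01,0,0,0,1,0,0,0,0,0,0,1,0,0,0,0,0,0,1]'

```text
clock: 18.27
tool_pos: [390.9, 300.3, 11.2]
eef_rot: [[-0.715, 0.699, 0.001], [0.699, 0.715, 0.001], [-0.0, 0.002, -1.0]]
force: [0.8, 0.1, -0.1]
finger_gap: 85.9
```

Emit:
step_arm --commands '[0,0,0,0,0,0,0.3,0,0,0,0,0,0,0.3,0,0,0,0,0,0,0.3,0,0,0,0,0,0,0.3,0,0,0,0,0,0,0.3]'

```text
clock: 18.9
tool_pos: [390.6, 300.3, 10.9]
eef_rot: [[-0.715, 0.699, 0.001], [0.699, 0.715, 0.0], [-0.001, 0.001, -1.0]]
force: [0.1, -1.2, 5.9]
finger_gap: 45.5
```

Emit:
step_arm --commands '[0,0,0.03,0,0,0,0.3,0,0,0.05,0,0,0,0.3,0.005,-0.02,0.05,0,0,0,0.3,0.016,-0.04,0.03,0,0,0.1265,0.3,0.016,-0.04,0,0,0,0.1265,0.3,0.016,-0.04,0,0,0,0.1265,0.3,0.016,-0.04,0,0,0,0.1265,0.3,0.016,-0.04,0,0,0,0.1265,0.3,0.01,-0.03,0,0,0,0.1265,0.3,0.0065,-0.024,0,0,0,0,0.3]'

```text
clock: 20.15
tool_pos: [489.6, 29.8, 166.1]
eef_rot: [[-0.999, 0.035, -0.001], [0.035, 0.999, 0.001], [0.001, 0.001, -1.0]]
force: [1.3, 0.3, -1.3]
finger_gap: 45.6
```

Emit:
step_arm --commands '[0,0,-0.02,0,0,0,0.3,0,0,0,0,0,0,0.3,0,0,0,0,0,0,0.3,0,0,0,0,0,0,0.3]'

```text
clock: 20.65
tool_pos: [490.1, 31.9, 147.2]
eef_rot: [[-0.999, 0.032, 0.001], [0.032, 0.999, -0.0], [-0.001, -0.0, -1.0]]
force: [-0.1, 0.4, -1.7]
finger_gap: 45.4
```

```bash
python3 pk.py k2
```

```text
20.65 [490.1  31.9 147.2] [ 60.5  11.7 -72.4 109.6  12.1  67.2  71.9]
```

View pics/k2.png

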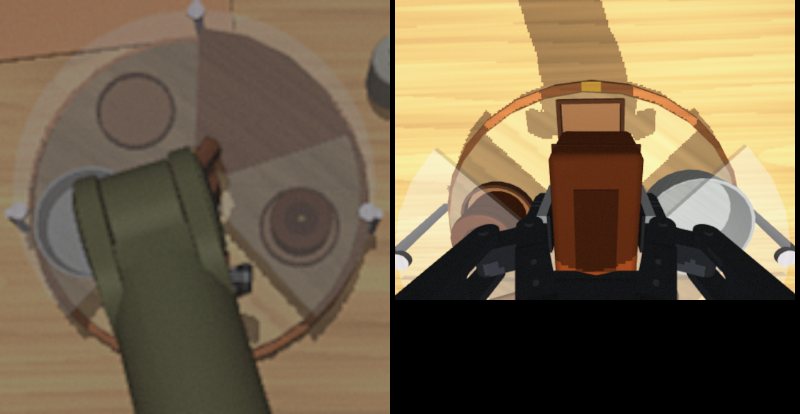

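Wrist: oblong box held, pocket directly beyond it, yellow window marker at the rack's edge. The round box sits in pocket b.

```bash
python3 - <<'E'
from h import *
z=np.load("k2wrist.npz"); C=cloud("wrist",z["d"]); p=z["p"]
q=C[(C[...,2]>46)&(C[...,2]<53)&(abs(C[...,0]-460)<50)&(abs(C[...,1]-25)<50)]
print("rim",len(q),q.min(0).round(1),q.max(0).round(1))
for x in range(434,470,4):
    s=q[abs(q[:,0]-x)<2]
    if len(s): print(x,len(s),s[:,1].min().round(1),s[:,1].max().round(1))
b=C[(abs(C[...,0]-490)<70)&(abs(C[...,1]-28)<40)&(C[...,2]>178)&(C[...,2]<192)]
print("box top",len(b),b.mean(0),[np.round(x,1) for x in cv2.minAreaRect(b[:,:2].astype(np.float32))])
hsv=cv2.cvtColor(p,cv2.COLOR_RGB2HSV); m=(hsv[...,0]>20)&(hsv[...,0]<32)&(hsv[...,1]>170); m[:100]=0; m[150:]=0; m[:,:240]=0;m[:,320:]=0
v,u=np.nonzero(m); print("marker",len(u),u.mean() if len(u) else 0,v.mean() if len(u) else 0, np.median(C[m],0) if len(u) else 0)
E
```

```text
rim 1120 [438.   -6.6  46. ] [477.   62.   51.5]
438 238 -6.0 61.8
442 393 -6.2 62.0
446 71 -6.0 61.3
450 69 -6.4 61.3
454 67 -5.8 61.3
458 74 -6.2 61.4
462 64 -6.5 61.4
466 67 -6.1 61.4
box top 22787 [478.21605935  32.11920788 183.6574998 ] [array([482.8,  28.3]), array([79.4, 72. ]), np.float64(88.1)]
marker 0 0 0 0
```

Emit:
step_arm --commands '[0.0006,-0.0043,0,0,0,0.015,0.3,0,0,0,0,0,0,0.3,0,0,-0.035,0,0,0,0.3,0,0,-0.03,0,0,0,0.3,0,0,0,0,0,0,0.3]'

```text
clock: 21.38
tool_pos: [488.5, 27.1, 79.9]
eef_rot: [[-1.0, 0.017, -0.004], [0.017, 1.0, 0.001], [0.004, 0.001, -1.0]]
force: [-0.4, -0.2, -0.9]
finger_gap: 46.1
```

Emit:
step_arm --commands '[0,0,-0.016,0,0,0,0.3,0,0,-0.009,0,0,0,0.3,0,0,-0.006,0,0,0,0.3,0,0,0,0,0,0,0.3,0,0,0,0,0,0,0.3]'

```text
clock: 22.0
tool_pos: [490.9, 27.2, 50.9]
eef_rot: [[-1.0, 0.018, 0.001], [0.018, 1.0, 0.0], [-0.001, 0.0, -1.0]]
force: [0.0, 1.3, 0.2]
finger_gap: 45.6
```

Emit:
step_arm --commands '[0,0,0,0,0,0,1,0,0,0,0,0,0,1,0,0,0,0,0,0,1,0,0,0.03,0,0,0,1,0,0,0.04,0,0,0,1,0,0,0.05,0,0,0,1,0,0,0.05,0,0,0,1,0,0,0.03,0,0,0,0.6,0,0,0,0,0,0,0.6]'

```text
clock: 23.12
tool_pos: [491.8, 27.0, 252.6]
eef_rot: [[-1.0, 0.018, 0.004], [0.018, 1.0, -0.002], [-0.004, -0.002, -1.0]]
force: [0.2, 0.3, -0.6]
finger_gap: 52.0
```

```bash
python3 chk.py c2
```

```text
23.12 [491.8  27.  252.6] [ 69.4   1.5 -75.4 101.4   1.7  78.   82.5]
placed top 4282 [487.   27.6  85.8] [array([489.3,  27.6]), array([46.1, 84.7]), np.float64(88.9)]
bar 1577 [603.2  26.2 153.1] ((605.5318603515625, 25.173873901367188), (17.615230560302734, 79.14974975585938), 52.91034698486328)
```

Emit:
step_arm --commands '[0.029,-0.0007,0,0,0,-0.158,0.6,0.029,-0.0007,0,0,0,-0.158,0.6,0.029,-0.0007,0,0,0,-0.157,0.6,0.0285,-0.0007,0,0,0,-0.157,0.6,0,0,-0.02,0,0,0,0.6,0,0,-0.04,0,0,0,0.6,0,0,-0.04,0,0,0,0.6,0,0,-0.026,0,0,0,0.6,0,0,0,0,0,0,0.6,0,0,0,0,0,0,0.6]'

```text
clock: 24.42
tool_pos: [602.3, 24.5, 125.3]
eef_rot: [[-0.808, 0.589, -0.0], [0.589, 0.808, 0.0], [0.0, 0.0, -1.0]]
force: [0.2, 0.5, 0.5]
finger_gap: 51.0
```

Emit:
step_arm --commands '[0,0,0,0,0,0,0,0,0,0,0,0,0,0,0,0,0,0,0,0,0,0,0,0,0,0,0,0,0,0,0,0,0,0,0]'

```text
clock: 25.05
tool_pos: [605.2, 27.1, 126.7]
eef_rot: [[-0.809, 0.588, 0.007], [0.588, 0.809, 0.004], [-0.003, 0.007, -1.0]]
force: [6.2, 5.3, -2.5]
finger_gap: 17.5
```

Emit:
step_arm --commands '[0,0,0,0,0,0.159,0,0,0,0,0,0,0.159,0,0,0,0,0,0,0.159,0,0,0,0,0,0,0.159,0,0,0,0,0,0,0.159,0,0,0,0,0,0,0.159,0,0,0,0,0,0,0.159,0,0,0,0,0,0,0.16,0,0,0,0,0,0,0,0,0,0,0,0,0,0,0]'

```text
clock: 26.3
tool_pos: [605.1, 23.0, 126.7]
eef_rot: [[-0.803, -0.595, 0.005], [-0.595, 0.803, -0.001], [-0.004, -0.003, -1.0]]
force: [4.4, -1.9, 2.9]
finger_gap: 17.5
```

Emit:
step_arm --commands '[0,0,0,0,0,0,0.6,0,0,0,0,0,0,0.6,0,0,0,0,0,0,0.6,0,0,0.05,0,0,0,0.6,0,0,0.055,0,0,-0.1,0.6,0,0,0.04,0,0,-0.17,0.6,-0.014,0.002,0,0,0,-0.17,0.6,-0.014,0.002,0,0,0,-0.17,0.6,-0.014,0.002,0,0,0,-0.17,0.6,-0.014,0.002,0,0,0,-0.17,0.6]'

```text
clock: 27.55
tool_pos: [545.9, 32.7, 269.9]
eef_rot: [[-0.951, 0.309, -0.0], [0.309, 0.951, 0.0], [0.0, -0.0, -1.0]]
force: [-0.2, -0.4, 0.6]
finger_gap: 51.2
```

Emit:
step_arm --commands '[-0.014,0.002,0,0,0,-0.17,0.6,-0.014,0.002,0,0,0,-0.17,0.6,-0.014,0.002,0,0,0,-0.17,0.6,-0.014,0.002,0,0,0,-0.17,0.6,0,0,0,0,0,-0.17,0.6,0,0,0,0,0,-0.17,0.6,0,0,0,0,0,-0.17,0.6,0,0,0,0,0,-0.07,0.6,0,0,0,0,0,0,0.6,0,0,0,0,0,0,0.6]'

```text
clock: 28.8
tool_pos: [490.4, 40.4, 270.0]
eef_rot: [[-0.004, 1.0, -0.0], [1.0, 0.004, -0.0], [-0.0, -0.0, -1.0]]
force: [-0.4, 0.3, 0.6]
finger_gap: 51.1
```

```bash
python3 -c "
from h import *
s=read_state(); print(np.round(s['tool_pos'],1),np.round(s['joints'],1),np.round(s['eef_rot'],3).tolist())
p,d=shot('top'); np.savez('t2.npz',p=p,d=d)
p,d=shot('wrist','w5.png'); np.savez('w5.npz',p=p,d=d)
C=cloud('wrist',d); q=C[(C[...,2]>70)&(C[...,2]<79)&(abs(C[...,0]-492)<90)&(abs(C[...,1]-25)<90)]
print(len(q),q.min(0),q.max(0), cv2.minEnclosingCircle(q[:,:2].astype(np.float32)))
"
```

```text
[490.4  40.4 270. ] [ 62.2   0.3 -69.   99.7   0.3  80.2  -6.7] [[-0.004, 1.0, -0.0], [1.0, 0.004, -0.0], [-0.0, -0.0, -1.0]]
1708 [433.58241347 -35.55676411  70.00102232] [581.92191358  83.1823425   77.33172607] ((507.75274658203125, 25.188899993896484), 74.1708984375)
```

Emit:
step_arm --commands '[0,0,0,-0.175,0,0,0.6,0,0,0,-0.175,0,0,0.6,0,0,0,-0.175,0,0,0.6,0,0,0,-0.175,0,0,0.6,0,0,0,-0.175,0,0,0.6,0,0,0,-0.175,0,0,0.6,0,0,0,0,0,0,0.6,0,0,0,0,0,0,0.6]'

```text
clock: 29.9
tool_pos: [490.6, 39.8, 271.1]
eef_rot: [[-0.001, 1.0, -0.001], [0.499, -0.001, -0.867], [-0.867, -0.002, -0.499]]
force: [-0.2, -0.7, 0.7]
finger_gap: 51.0
```

```bash
python3 -c "
from h import *
s=read_state(); print(np.round(s['tool_pos'],1),np.round(s['joints'],1),np.round(s['eef_rot'],3).tolist())
"
```

```text
[490.6  39.8 271.1] [  4.6  28.8 -54.1  97.8  57.9 117.7 -55.1] [[-0.001, 1.0, -0.001], [0.499, -0.001, -0.867], [-0.867, -0.002, -0.499]]
```

Emit:
step_arm --commands '[0,0,0,0,0,0.157,0.6,0,0,0,0,0,0.157,0.6,0,0,0,0,0,0.157,0.6,0,0,0,0,0,0.157,0.6,0,0,0,0,0,0.157,0.6,0,0,-0.035,0,0,0,0.6,0,0,0,0,0,0,0.6,0,0,0,0,0,0,0.6]'

```text
clock: 30.9
tool_pos: [490.8, 39.1, 234.2]
eef_rot: [[-0.349, 0.723, 0.596], [0.36, 0.691, -0.627], [-0.865, -0.004, -0.502]]
force: [0.0, 0.0, 0.3]
finger_gap: 51.3
```

```bash
python3 -c "
from h import *
s=read_state(); print(np.round(s['tool_pos'],1),np.round(s['joints'],1),np.round(s['eef_rot'],3).tolist())
z=np.load('w5.npz'); 
from scipy.optimize import least_squares
C=cloud('top',np.load('t2.npz')['d']); 
"
```

```text
[490.8  39.1 234.2] [ 26.   -6.1 -69.8 128.3  59.6  69.9 -30.4] [[-0.349, 0.723, 0.596], [0.36, 0.691, -0.627], [-0.865, -0.004, -0.502]]
```

View pics/w5.png

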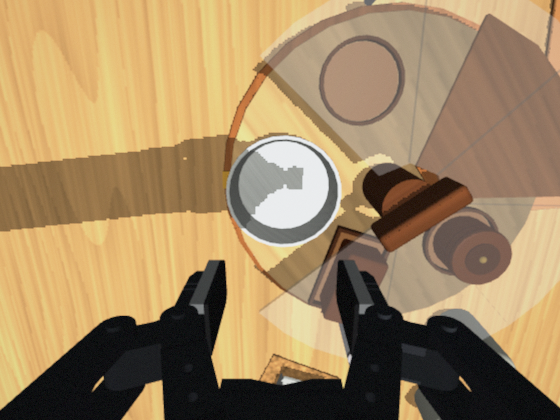

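Emit:
step_arm --commands '[0,0,0.02,0.1255,-0.1213,0,0.6,0,0,0.02,0.1255,-0.1213,0,0.6,0,0,0.01,0.1255,-0.1213,0,0.6,0,0,0,0.1255,-0.1213,0,0.6,0,0,0,0.1255,-0.1213,0,0.6,0,0,0,0.1255,-0.1213,0,0.6,0,-0.02,0,0,0,-0.163,0.6,0,-0.04,0,0,0,-0.163,0.6,0,-0.05,0,0,0,-0.163,0.6,0,-0.055,0,0,0,-0.163,0.6]'

```text
clock: 32.15
tool_pos: [503.0, -116.9, 272.7]
eef_rot: [[0.49, 0.783, 0.384], [0.542, 0.071, -0.837], [-0.683, 0.618, -0.389]]
force: [0.0, 0.4, 0.2]
finger_gap: 51.5
```

Emit:
step_arm --commands '[0,-0.055,0,0,0,-0.163,0.6,0,-0.055,0,0,0,-0.163,0.6,0,-0.055,0,0,0,0,0.6,0,-0.05,0,0,0,0,0.6,0,-0.04,0,0,0,0,0.6,0,-0.02,0,0,0,0,0.6,0,0,0,0,0,0,0.6,0,0,0,0,0,0,0.6]'

```text
clock: 33.15
tool_pos: [503.1, -390.1, 274.2]
eef_rot: [[0.639, 0.762, 0.103], [0.36, -0.179, -0.915], [-0.679, 0.622, -0.389]]
force: [0.4, -0.1, 0.7]
finger_gap: 51.2
```

```bash
python3 - <<'E'
from h import *
s=read_state(); print(np.round(s['tool_pos'],1),np.round(s['joints'],1),np.round(s['eef_rot'],3).tolist())
p,d=shot('wrist','w6.png'); np.savez('w6.npz',p=p,d=d); C=cloud('wrist',d)
Z=C[...,2]
for h in (55,65,75,84,95,105,112):
    m=(abs(Z-h)<4)&(abs(C[...,0]-487)<60)&(abs(C[...,1]+415)<50); q=C[m]
    if len(q)>5: print(h,len(q),q.mean(0).round(1),q.min(0).round(1),q.max(0).round(1))
E
```

```text
[ 503.1 -390.1  274.2] [ -5.2   6.3   9.9 119.7  75.9  67.6 -73.4] [[0.639, 0.762, 0.103], [0.36, -0.179, -0.915], [-0.679, 0.622, -0.389]]
65 391 [ 485.3 -390.7   66. ] [ 477.4 -398.7   61. ] [ 498.2 -385.9   69. ]
75 685 [ 487.3 -395.7   75.1] [ 475.6 -403.7   71. ] [ 497.7 -389.9   79. ]
84 637 [ 486.  -399.7   84. ] [ 474.5 -407.4   80. ] [ 496.2 -394.    88. ]
95 620 [ 484.4 -404.5   95. ] [ 472.6 -412.5   91. ] [ 494.8 -399.    99. ]
105 593 [ 482.7 -409.3  105.1] [ 468.2 -426.9  101. ] [ 493.2 -403.8  109. ]
112 627 [ 481.3 -413.8  111. ] [ 469.1 -426.1  108. ] [ 492.1 -407.3  114.3]
```

View pics/w6.png

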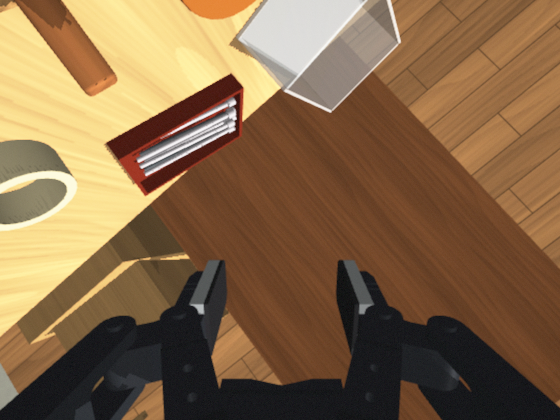

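The un-tilt was about the wrong axis (my sign slip), so this view is aside. I'll compute the corrective turn.

```bash
cat > rot.py <<'E'
from h import *
import sys
from scipy.spatial.transform import Rotation as Ro
# rot.py yaw tilt : tool yaw (deg) and tilt about scoop y (deg)
yaw,tilt=map(float,sys.argv[1:3])
s=read_state(); R=np.array(s["eef_rot"])
u,_,vt=np.linalg.svd(R); R=u@vt
T=Ro.from_euler("ZY",[yaw,tilt],degrees=True).as_matrix()@np.diag([1,-1,-1.])
v=Ro.from_matrix(T@R.T).as_rotvec(); print("rotvec",v.round(3),"deg",np.degrees(np.linalg.norm(v)).round(1),"pos",np.round(s["tool_pos"],1),"j",np.round(s["joints"],1))
E
python3 rot.py 78 0
```

```text
rotvec [1.118 0.374 0.371] deg 70.8 pos [ 503.1 -389.9  274.5] j [ -5.2   6.3   9.9 119.7  75.9  67.6 -73.4]
```

Emit:
step_arm --commands '[-0.002,-0.001,0,0.14,0.0468,0.0464,0.6,-0.002,-0.001,0,0.14,0.0468,0.0464,0.6,-0.002,-0.001,0,0.14,0.0468,0.0464,0.6,-0.002,-0.001,0,0.14,0.0468,0.0464,0.6,-0.002,-0.001,0,0.14,0.0468,0.0464,0.6,-0.002,-0.001,0,0.14,0.0468,0.0464,0.6,-0.002,-0.002,0,0.14,0.0468,0.0464,0.6,-0.002,-0.002,0,0.138,0.0464,0.0462,0.6,0,0,0,0,0,0,0.6,0,0,0,0,0,0,0.6]'

```text
clock: 34.45
tool_pos: [486.5, -400.2, 274.5]
eef_rot: [[0.208, 0.978, -0.002], [0.978, -0.208, -0.002], [-0.003, -0.002, -1.0]]
force: [1.0, 0.3, -0.6]
finger_gap: 51.3
```

```bash
cat > sc.py <<'E'
from h import *
import sys
s=read_state(); print(np.round(s['tool_pos'],1),np.round(s['joints'],1),np.round(s['eef_rot'],3).tolist())
n=sys.argv[1]; p,d=shot('wrist',n+'.png'); np.savez(n+'.npz',p=p,d=d); C=cloud('wrist',d)
Z=C[...,2]; near=(abs(C[...,0]-500)<100)&(abs(C[...,1]+350)<120)
for h in (65,75,84,95,105,112):
    q=C[near&(abs(Z-h)<4)]
    if len(q)>5: print(h,len(q),q.mean(0).round(1),q.min(0).round(1),q.max(0).round(1))
q=C[near&(Z>36)&(Z<50)]; print("scoop walls",len(q),[np.round(x,1) for x in cv2.minAreaRect(q[:,:2].astype(np.float32))])
hsv=cv2.cvtColor(p,cv2.COLOR_RGB2HSV); 
E
python3 sc.py w7
```

```text
[ 486.5 -400.2  274.5] [16.  15.7 26.  83.4 -6.7 82.5 30.1] [[0.208, 0.978, -0.002], [0.978, -0.208, -0.002], [-0.003, -0.002, -1.0]]
65 107 [ 489.2 -391.5   65. ] [ 478.1 -397.3   61. ] [ 499.3 -387.3   68.8]
75 117 [ 487.9 -396.1   75.2] [ 476.4 -404.1   71.1] [ 497.9 -391.5   79. ]
84 117 [ 486.6 -399.9   83.9] [ 475.9 -405.3   80. ] [ 496.4 -395.2   88. ]
95 128 [ 484.7 -404.6   95.1] [ 474.2 -411.    91.1] [ 494.7 -399.8   99. ]
105 188 [ 482.  -412.3  105.8] [ 469.  -427.6  101. ] [ 493.5 -404.2  109. ]
112 331 [ 480.8 -416.4  111.1] [ 469.  -426.7  108. ] [ 492.4 -408.2  114.8]
scoop walls 1592 [array([ 522.4, -379.7]), array([116. , 215.1]), np.float64(18.5)]
```

View pics/w7.png

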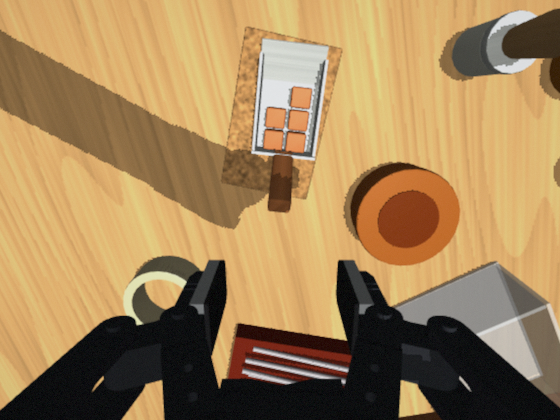

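```bash
python3 - <<'E'
from h import *
z=np.load("w7.npz"); C=cloud("wrist",z["d"]); p=z["p"]; hsv=cv2.cvtColor(p,cv2.COLOR_RGB2HSV)
g=(C[...,0]>425)&(C[...,0]<575)&(C[...,1]>-420)&(C[...,1]<-220)
def rr(m,k):
    q=C[m]; r=cv2.minAreaRect(q[:,:2].astype(np.float32)); print(k,len(q),[np.round(x,1) for x in r])
m=np.zeros(g.shape,bool); m[30:165,235:340]=True
rr(m&(C[...,2]>33)&(C[...,2]<50),"walls")
m[20:200,215:345]=True
mm=(m&(C[...,2]>2)&(C[...,2]<7)).astype(np.uint8); mm=cv2.morphologyEx(mm,cv2.MORPH_OPEN,np.ones((3,3))); rr(mm>0,"mat")
# handle axis
for h in (60,70,80,90,100):
    q=C[(abs(C[...,2]-h)<3)&(abs(C[...,0]-486)<25)&(abs(C[...,1]+402)<22)]
    print(h,q.mean(0).round(1),[np.round(x,1) for x in cv2.minAreaRect(q[:,:2].astype(np.float32))])
cs=np.argwhere
o=(hsv[...,0]<14)&(hsv[...,1]>120)&(C[...,2]>12)&(C[...,2]<60)&m; n,l,st,ce=cv2.connectedComponentsWithStats(cv2.erode(o.astype(np.uint8),np.ones((2,2)))); 
for i in range(1,n):
    if st[i,4]>40: print("block",st[i].tolist(),C[l==i].mean(0).round(1))
E
```

```text
walls 1011 [array([ 507.3, -337.2]), array([105.7,  70.1]), np.float64(71.7)]
mat 5959 [array([ 493.7, -347.5]), array([179.6, 109.8]), np.float64(66.2)]
60 [ 489.5 -389.1   60.2] [array([ 489.3, -389.4]), array([ 5.5, 21.2]), np.float64(78.1)]
70 [ 488.8 -393.9   70.2] [array([ 488.3, -394.3]), array([ 4.5, 21.2]), np.float64(71.8)]
80 [ 487.4 -398.3   80. ] [array([ 487.1, -398.8]), array([ 5.8, 21.7]), np.float64(69.6)]
90 [ 485.5 -402.5   90.1] [array([ 485. , -402.7]), array([ 4.6, 20.9]), np.float64(75.1)]
100 [ 483.5 -406.6   99.9] [array([ 483.6, -406.8]), array([ 5.9, 21.3]), np.float64(77.6)]
block [291, 88, 20, 20, 204] [ 521.8 -331.    28.8]
block [267, 108, 19, 20, 300] [ 491.3 -343.8   28.8]
block [289, 111, 20, 20, 274] [ 515.  -352.2   28.8]
block [265, 130, 19, 23, 336] [ 484.4 -367.3   29.2]
block [285, 133, 21, 21, 335] [ 507.6 -374.9   29.2]
block [274, 156, 18, 9, 101] [ 490.5 -386.3   54. ]
```

```bash
python3 rot.py 72.5 -25
```

```text
rotvec [ 0.424 -0.113 -0.095] deg 25.7 pos [ 486.5 -399.8  275. ] j [16.  15.6 26.  83.4 -6.7 82.5 30.1]
```

Emit:
step_arm --commands '[-0.002,-0.007,-0.015,0.1413,-0.0377,-0.0317,0.6,-0.002,-0.007,-0.015,0.1413,-0.0377,-0.0317,0.6,-0.002,-0.007,-0.015,0.1413,-0.0377,-0.0317,0.6,-0.003,-0.008,-0.04,0,0,0,0.6,-0.002,-0.008,-0.0415,0,0,0,0.6,0,0,0,0,0,0,0.6,0,0,0,0,0,0,0.6]'

```text
clock: 35.38
tool_pos: [476.1, -437.9, 150.9]
eef_rot: [[0.272, 0.954, 0.128], [0.865, -0.301, 0.402], [0.422, 0.002, -0.907]]
force: [0.4, -0.3, 0.8]
finger_gap: 51.5
```

```bash
python3 rot.py 72.5 -25
```

```text
rotvec [0.001 0.001 0.   ] deg 0.1 pos [ 476.1 -437.9  150.9] j [ 34.2  32.7  25.2  79.6 -32.2  88.5  46.3]
```

Emit:
step_arm --commands '[0.0036,0.0122,-0.0281,0,0,0,0.6,0.0036,0.0122,-0.0281,0,0,0,0.6,0.0035,0.0123,-0.0282,0,0,0,0.6,0,0,0,0,0,0,0.6,0,0,0,0,0,0,0.6]'

```text
clock: 36.0
tool_pos: [486.5, -403.4, 66.9]
eef_rot: [[0.273, 0.953, 0.129], [0.865, -0.302, 0.4], [0.421, 0.003, -0.907]]
force: [0.3, -0.5, 1.1]
finger_gap: 51.0
```

Emit:
step_arm --commands '[0,0,0,0,0,0,0,0,0,0,0,0,0,0,0,0,0,0,0,0,0,0,0,0,0,0,0,0,0,0,0,0,0,0,0]' --newtons 90

```text
clock: 36.62
tool_pos: [485.6, -403.7, 65.7]
eef_rot: [[0.275, 0.953, 0.129], [0.864, -0.304, 0.401], [0.421, 0.001, -0.907]]
force: [-1.7, -1.3, 6.2]
finger_gap: 20.7
```

Emit:
step_arm --commands '[0,0,0.015,0,0,0,0,0,0,0.03,0,0,0,0,0,0,0.04,0,0,0,0,0,0,0.05,0,0,0,0,0,0,0.05,0,0,0,0,0,0,0.04,0,0,0,0,0,0,0.02,0,0,0,0,0,0,0,0,0,0,0]'

```text
clock: 37.62
tool_pos: [485.4, -402.6, 309.8]
eef_rot: [[0.274, 0.953, 0.128], [0.864, -0.303, 0.401], [0.421, 0.0, -0.907]]
force: [-0.3, 0.7, -3.5]
finger_gap: 21.2
```

```bash
cat > pour.py <<'E'
from h import *
import sys
from scipy.spatial.transform import Rotation as Ro
# pour.py phi theta lipx lipy lipz [rows]: shift+turn from the measured pose so that the lip gets there at tip theta
def TR(phi,th): return Ro.from_euler("ZY",[phi,th-25],degrees=True).as_matrix()@np.diag([1,-1,-1.])
d=np.array([np.cos(np.radians(72.5)),np.sin(np.radians(72.5)),0])
lipt=TR(72.5,0).T@(np.array([505.2,-343.7,4])+73*d+[0,0,22]-[485.6,-403.7,65.7])
def tcp(phi,th,lip): return np.array(lip)-TR(phi,th)@lipt
if __name__=="__main__":
    a=list(map(float,sys.argv[1:6])); s=read_state(); u,_,vt=np.linalg.svd(np.array(s["eef_rot"])); R=u@vt
    P=tcp(a[0],a[1],a[2:5]); v=Ro.from_matrix(TR(a[0],a[1])@R.T).as_rotvec()
    print("clock",s["clock"],"at",np.round(s["tool_pos"],1),"target",P.round(1),"shift",((P-s["tool_pos"])/1000).round(4),"turn",v.round(3),"deg",np.degrees(np.linalg.norm(v)).round(1),"j",np.round(s["joints"],1))
E
python3 pour.py 125 0 450 100 200; python3 -c "
from pour import *
for t in (0,20,30,40,50,60,70,80,88): print(t,tcp(125,t,[504.5,10,88]).round(1))"
python3 sc.py w8 >/dev/null
```

```text
clock 37.625 at [ 485.4 -402.6  309.8] target [527.5 -11.9 239.7] shift [ 0.0421  0.3907 -0.0701] turn [0.001 0.001 0.918] deg 52.6 j [ 31.2  25.2  26.2  71.5 -30.5 101.1  37.2]
0 [ 582.  -101.9  127.7]
20 [569.5 -84.  171.9]
30 [560.2 -70.7 190.4]
40 [549.1 -54.9 205.9]
50 [536.7 -37.1 217.8]
60 [523.3 -18.  225.7]
70 [509.3   2.1 229.5]
80 [495.1  22.3 228.9]
88 [483.9  38.2 225.4]
```

View pics/w8.png

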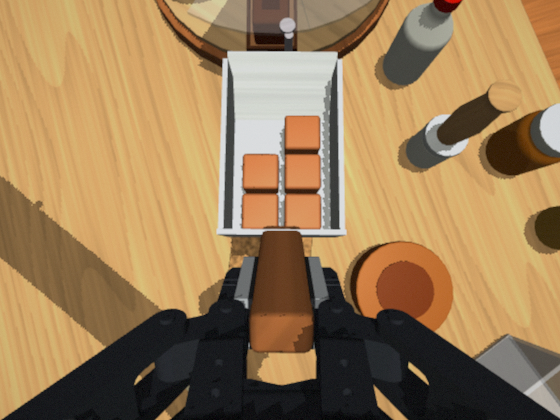

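Emit:
step_arm --commands '[0.008,0.025,0,0,0,0.09,0,0.011,0.034,0,0,0,0.104,0,0.012,0.037,0,0,0,0.104,0,0.012,0.037,-0.01,0,0,0.104,0,0.012,0.037,-0.01,0,0,0.104,0,0.012,0.037,-0.01,0,0,0.104,0,0.012,0.037,-0.01,0,0,0.104,0,0.01,0.031,-0.01,0,0,0.104,0,0.0076,0.0256,-0.02,0,0,0.1,0,0,0,0,0,0,0,0]'

```text
clock: 38.92
tool_pos: [581.3, -96.3, 234.5]
eef_rot: [[-0.522, 0.815, -0.252], [0.737, 0.579, 0.348], [0.429, -0.004, -0.903]]
force: [0.2, -0.7, -3.2]
finger_gap: 20.6
```

```bash
python3 pour.py 125 30 504.5 10 140; python3 -c "
from h import *
p,d=shot('top'); np.savez('t3.npz',p=p,d=d); C=cloud('top',d)"
```

```text
clock 38.925 at [581.3 -96.3 234.5] target [560.2 -70.7 242.4] shift [-0.0211  0.0257  0.0079] turn [-0.432 -0.309 -0.005] deg 30.4 j [  9.   26.2  10.   76.6 -19.   98.6  54.9]
```

Emit:
step_arm --commands '[-0.0053,0.0064,0.002,-0.108,-0.077,-0.001,0,-0.0053,0.0064,0.002,-0.108,-0.077,-0.001,0,-0.0053,0.0064,0.002,-0.108,-0.077,-0.001,0,-0.0052,0.0065,0.002,-0.108,-0.078,-0.002,0,0,0,-0.025,0,0,0,0,0,0,-0.025,0,0,0,0,0,0,0,0,0,0,0,0,0,0,0,0,0,0]'

```text
clock: 39.98
tool_pos: [559.8, -76.5, 196.8]
eef_rot: [[-0.566, 0.823, 0.056], [0.819, 0.569, -0.074], [-0.093, 0.004, -0.996]]
force: [-1.6, 2.5, -1.3]
finger_gap: 20.7
```

```bash
python3 pour.py 125 60 504.5 10 88;python3 pour.py 125 88 504.5 10 88; python3 - <<'E'
from h import *
out=[]
for n,(a,b,c,e) in (("wrist",(0,0,560,420)),("scene",(190,130,420,310))):
    p,d=shot(n); out.append(cv2.resize(p[b:e,a:c],(400,300)))
cv2.imwrite("pics/p1.png",np.hstack(out)[...,::-1])
E
```

```text
clock 39.975 at [559.8 -76.5 196.8] target [523.3 -18.  225.7] shift [-0.0365  0.0585  0.0289] turn [-0.427 -0.292  0.005] deg 29.6 j [ -5.3   6.4   8.3 101.8   3.4  68.5  36.4]
clock 39.975 at [559.8 -76.5 196.8] target [483.9  38.2 225.4] shift [-0.0759  0.1147  0.0286] turn [-0.828 -0.572  0.003] deg 57.6 j [ -5.3   6.4   8.3 101.8   3.4  68.5  36.4]
```

View pics/p1.png

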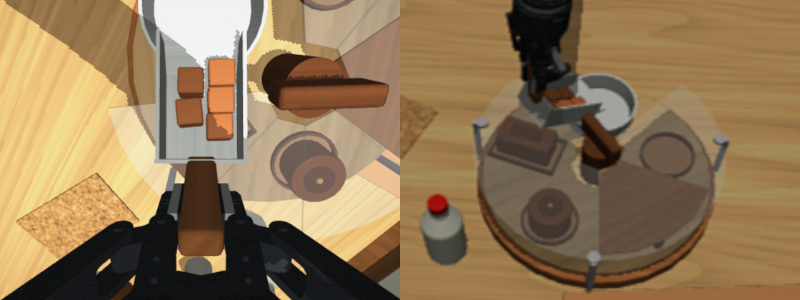

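Emit:
step_arm --commands '[0,0,0.03,0,0,0,0,-0.0122,0.0195,0.003,-0.1423,-0.0973,0.002,0,-0.0122,0.0195,0.003,-0.1423,-0.0973,0.002,0,-0.0122,0.0195,0.003,-0.1423,-0.0973,0.002,0,-0.0131,0.0187,-0.0034,-0.134,-0.0933,0,0,-0.0131,0.0187,-0.0034,-0.134,-0.0933,0,0,-0.0131,0.0187,-0.0034,-0.134,-0.0933,0,0,0,0,0,0,0,0,0,0,0,0,0,0,0,0,0,0,0,0,0,0,0]'

```text
clock: 41.32
tool_pos: [485.8, 37.5, 227.1]
eef_rot: [[-0.259, 0.82, 0.511], [0.371, 0.573, -0.731], [-0.892, 0.0, -0.453]]
force: [-0.0, -1.2, -2.1]
finger_gap: 20.7
```

```bash
python3 pour.py 125 88 504.5 10 90; python3 - <<'E'
from h import *
out=[]
for n,(a,b,c,e) in (("wrist",(0,0,560,420)),("scene",(190,130,420,310))):
    p,d=shot(n); out.append(cv2.resize(p[b:e,a:c],(400,300)))
cv2.imwrite("pics/p2.png",np.hstack(out)[...,::-1])
E
```

```text
clock 41.325 at [485.8  37.5 227.1] target [483.9  38.2 227.4] shift [-0.0018  0.0007  0.0004] turn [0.001 0.001 0.001] deg 0.1 j [-28.4   4.4 -20.4 125.3  62.   83.8 -41.4]
```

View pics/p2.png

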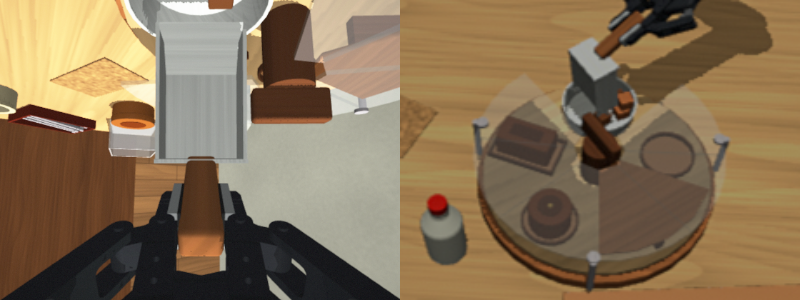

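Emit:
step_arm --commands '[0,0,0.05,0,0,0,0,0,-0.01,0.05,0.1398,0.0979,0,0,0,-0.03,0.01,0.1398,0.0979,0,0,0,-0.03,0,0.1398,0.0979,0,0,0,-0.03,0,0.1398,0.0979,0,0,0,-0.03,0,0.1398,0.0979,0,0,0,-0.03,0,0.1398,0.0979,0,0,0,-0.03,0,0.1398,0.0979,0,0,0,-0.03,0,0.1398,0.0979,0,0,0,-0.03,0,0.1398,0.0979,0,0]'

```text
clock: 42.68
tool_pos: [484.8, -213.3, 337.3]
eef_rot: [[-0.524, 0.817, -0.239], [0.741, 0.576, 0.345], [0.42, 0.004, -0.908]]
force: [0.9, 0.6, -2.4]
finger_gap: 20.7
```

Emit:
step_arm --commands '[0,-0.025,0,0,0,-0.1,0,0,-0.025,0,0,0,-0.1,0,0,-0.02,0,0,0,-0.1,0,0,0,0,0,0,0,0,0,0,0,0,0,0,0]'

```text
clock: 43.3
tool_pos: [485.0, -280.7, 335.7]
eef_rot: [[-0.283, 0.95, -0.128], [0.863, 0.311, 0.399], [0.419, 0.003, -0.908]]
force: [0.4, 0.2, -2.9]
finger_gap: 20.8
```

```bash
python3 rot.py 72.5 -25
```

```text
rotvec [ 0.005  0.003 -0.621] deg 35.6 pos [ 485.  -280.7  335.7] j [  9.8  23.7  38.1  73.  -25.7 110.1  62.4]
```

Emit:
step_arm --commands '[0,-0.031,-0.03,0.001,0.001,-0.155,0,0,-0.031,-0.04,0.002,0.001,-0.155,0,0,-0.031,-0.04,0.002,0.001,-0.155,0,0.0006,-0.03,-0.04,0,0,-0.156,0,0,0,-0.04,0,0,0,0,0,0,0,0,0,0,0,0,0,0,0,0,0,0]'

```text
clock: 44.18
tool_pos: [487.2, -403.2, 146.9]
eef_rot: [[0.27, 0.954, 0.128], [0.865, -0.299, 0.404], [0.424, 0.001, -0.906]]
force: [-0.5, 0.6, -1.9]
finger_gap: 20.3
```

```bash
python3 rot.py 72.5 -25
```

```text
rotvec [-0.001  0.001 -0.002] deg 0.1 pos [ 487.2 -403.2  146.9] j [ 19.5  34.5  42.7  83.7 -40.6  90.1  50.4]
```

Emit:
step_arm --commands '[-0.001,0,-0.035,0,0,0,0,0,0,-0.025,0,0,0,0,0,0,-0.012,0,0,0,0,0,0,-0.006,0,0,0,0,0,0,-0.002,0,0,0,0,0,0,0,0,0,0,0,0,0,0,0,0,0,0]'

```text
clock: 45.05
tool_pos: [484.8, -404.6, 65.9]
eef_rot: [[0.274, 0.953, 0.128], [0.864, -0.302, 0.403], [0.423, 0.0, -0.906]]
force: [0.6, 0.3, -2.4]
finger_gap: 21.1
```

Emit:
step_arm --commands '[0,0,-0.001,0,0,0,0,0,0,0,0,0,0,0,0,0,0,0,0,0,0.6,0,0,0,0,0,0,0.6,0,0,0,0,0,0,0.6,0,0,0,0,0,0,0.6,-0.0032,-0.0101,0.0227,0,0,0,0.6,-0.005,-0.0161,0.0362,0,0,0,0.6,-0.006,-0.0181,0.04,0,0,0,0.6,0,0,0.05,-0.13,0.04,0,0.6]'

```text
clock: 46.3
tool_pos: [465.6, -453.1, 211.6]
eef_rot: [[0.299, 0.95, 0.086], [0.908, -0.311, 0.279], [0.292, -0.005, -0.956]]
force: [0.9, 0.6, 0.7]
finger_gap: 51.7
```

Emit:
step_arm --commands '[0,0.02,0.04,-0.145,0.04,0,0.6,0,0.03,0.03,-0.145,0.04,0,0.6,0,0,0,0,0,0,0.6,0,0,0,0,0,0,0.6]'

```text
clock: 46.8
tool_pos: [471.0, -397.4, 283.3]
eef_rot: [[0.298, 0.954, 0.012], [0.954, -0.298, -0.002], [0.001, 0.012, -1.0]]
force: [-0.2, -0.8, -0.8]
finger_gap: 51.3
```

```bash
python3 rot.py 72.5 0; python3 - <<'E'
from h import *
pw,d=shot("wrist"); np.savez("w9.npz",p=pw,d=d); C=cloud("wrist",d)
m=(abs(C[...,0]-500)<80)&(abs(C[...,1]+345)<75)&(C[...,2]>33)&(C[...,2]<46.5)
q=C[m]; print("walls",len(q),q.mean(0),[np.round(x,1) for x in cv2.minAreaRect(q[:,:2].astype(np.float32))])
pt,dt=shot("top"); np.savez("t4.npz",p=pt,d=dt)
a=cv2.resize(pw,(400,300)); b=cv2.resize(pt[120:280,180:393],(400,300)); cv2.imwrite("pics/q1.png",np.hstack([a,b])[...,::-1])
E
```

```text
rotvec [ 0.002  0.012 -0.003] deg 0.7 pos [ 471.  -397.4  283.3] j [ -5.   17.5  54.   85.9 -14.6  83.3  31.9]
walls 890 [ 505.13275581 -343.70732134   40.82292509] [array([ 506.3, -333.5]), array([103.9,  70.1]), np.float64(72.2)]
```

View pics/q1.png

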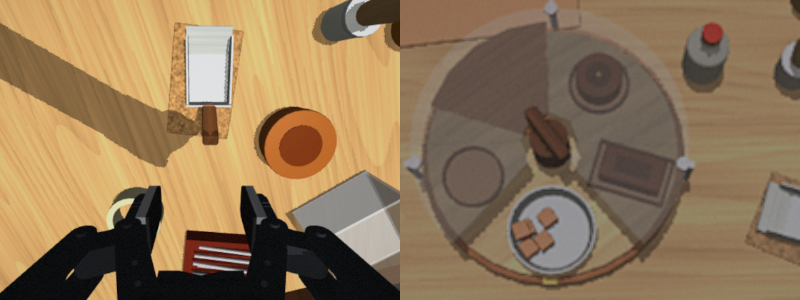

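Emit:
step_arm --commands '[0.006,0.04,0,0,0.01,-0.079,0.6,0.006,0.054,0,0,0,-0.079,0.6,0.006,0.054,0,0,0,-0.079,0.6,0.006,0.054,0,0,0,-0.079,0.6,0.006,0.054,0,0,0,-0.079,0.6,0.006,0.054,0,0,0,-0.079,0.6,0.006,0.054,0,0,0,-0.079,0.6,0.006,0.05,0,0,0,-0.079,0.6,0.001,0.023,0,0,0,0,0.6,0,0,0,0,0,0,0.6]'

```text
clock: 48.15
tool_pos: [519.4, 37.7, 282.0]
eef_rot: [[0.807, 0.591, -0.003], [0.591, -0.807, -0.005], [-0.005, 0.002, -1.0]]
force: [0.7, -0.8, 0.3]
finger_gap: 51.0
```

```bash
python3 rot.py 36.5 0; python3 - <<'E'
from h import *
p,d=shot("wrist"); np.savez("w10.npz",p=p,d=d); C=cloud("wrist",d); hsv=cv2.cvtColor(p,cv2.COLOR_RGB2HSV)
near=np.hypot(C[...,0]-493,C[...,1]-26)<58
m=(near&(C[...,2]>50)&(hsv[...,0]<16)&(hsv[...,1]>110)).astype(np.uint8)
n,l,st,ce=cv2.connectedComponentsWithStats(m)
for i in range(1,n):
    if st[i,4]>25: print(st[i].tolist(),C[l==i].mean(0).round(1),C[l==i][:,2].min().round(),C[l==i][:,2].max().round())
b=C[(C[...,2]>150)&(C[...,2]<160)&(abs(C[...,1]-23)<60)&(C[...,0]>555)&(C[...,0]<660)]
print("bar",len(b),b.mean(0).round(1),cv2.minAreaRect(b[:,:2].astype(np.float32)))
u,v=ce[1:][st[1:,4]>25].mean(0).astype(int) if n>1 else (280,200)
cv2.imwrite("pics/d1.png",cv2.resize(p[max(0,v-70):v+70,max(0,u-90):u+90],None,fx=3,fy=3)[...,::-1])
E
```

```text
rotvec [ 0.005 -0.003  0.005] deg 0.4 pos [519.4  37.7 282. ] j [-45.1   0.7  38.6  97.9  -0.2  81.8 -60.3]
[232, 165, 59, 46, 1744] [492.2  47.2  70.8] 50.0 90.0
bar 2470 [608.7  24.5 155.1] ((607.5863647460938, 22.648086547851562), (78.84934997558594, 18.66514015197754), 36.40898513793945)
```

View pics/d1.png

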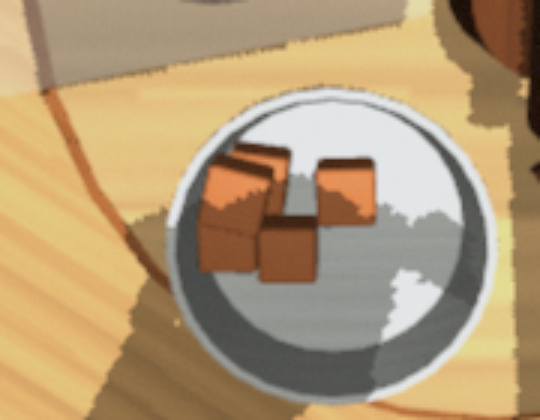

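Five blocks are in the dish, one stacked on top (z ≤ 90, below the cover).

Emit:
step_arm --commands '[0.029,-0.0045,0,0.005,-0.003,0,0.6,0.029,-0.0045,0,0,0,0,0.6,0.03,-0.0044,0,0,0,0,0.6,0,0,-0.04,0,0,0,0.6,0,0,-0.045,0,0,0,0.6,0,0,-0.04,0,0,0,0.6,0,0,-0.031,0,0,0,0.6,0,0,0,0,0,0,0.6,0,0,0,0,0,0,0.6]'

```text
clock: 49.32
tool_pos: [608.3, 22.8, 128.5]
eef_rot: [[0.808, 0.59, 0.004], [0.59, -0.808, 0.001], [0.004, 0.001, -1.0]]
force: [-0.3, 1.2, 0.7]
finger_gap: 51.2
```

Emit:
step_arm --commands '[0,0,0,0,0,0,0,0,0,0,0,0,0,0,0,0,0,0,0,0,0,0,0,0,0,0,0,0,0,0,0,0,0,0,0]' --newtons 40

```text
clock: 49.95
tool_pos: [608.1, 25.1, 128.6]
eef_rot: [[0.806, 0.592, 0.004], [0.592, -0.806, 0.002], [0.004, 0.0, -1.0]]
force: [-1.9, -0.3, 5.2]
finger_gap: 17.4
```

Emit:
step_arm --commands '[0,0,0,0,0,0.08,0,0,0,0,0,0,0.13,0,0,0,0,0,0,0.14,0,0,0,0,0,0,0.15,0,0,0,0,0,0,0.15,0,0,0,0,0,0,0.15,0,0,0,0,0,0,0.14,0,0,0,0,0,0,0.13,0,0,0,0,0,0,0.1,0,0,0,0,0,0,0.064,0]'

```text
clock: 51.2
tool_pos: [607.8, 25.2, 128.5]
eef_rot: [[-0.294, 0.956, 0.0], [0.956, 0.294, 0.003], [0.003, 0.001, -1.0]]
force: [-1.3, 0.6, 5.5]
finger_gap: 17.1
```

Emit:
step_arm --commands '[0,0,0,0,0,0,0,0,0,0,0,0,0,0]'

```text
clock: 51.45
tool_pos: [607.9, 25.2, 128.6]
eef_rot: [[-0.292, 0.956, 0.0], [0.956, 0.292, 0.003], [0.003, 0.001, -1.0]]
force: [-1.8, 0.4, 5.5]
finger_gap: 17.3
```

Emit:
step_arm --commands '[0,0,0,0,0,0,0.6,0,0,0,0,0,0,0.6,0,0,0,0,0,0,0.6,0,0,0.05,0,0,0,0.6,-0.005,0.01,0.055,0,0,0,1,-0.014,0.045,0.03,0,0,0,1,-0.014,0.053,0.02,0,0,0,1,-0.014,0.053,0,0,0,0,1,-0.014,0.053,0,0,0,0,1,-0.014,0.053,0,0,0,0,1]'

```text
clock: 52.7
tool_pos: [531.8, 293.7, 282.1]
eef_rot: [[-0.292, 0.956, -0.001], [0.956, 0.292, 0.003], [0.003, 0.0, -1.0]]
force: [0.8, 1.2, -0.4]
finger_gap: 85.4
```

Emit:
step_arm --commands '[-0.013,0.048,0,0,0,0,1,0,0,0,0,0,0,1,0,0,0,0,0,0,1]'

```text
clock: 53.08
tool_pos: [519.7, 339.4, 281.8]
eef_rot: [[-0.292, 0.956, -0.001], [0.956, 0.292, 0.001], [0.001, -0.0, -1.0]]
force: [0.1, -1.3, 0.7]
finger_gap: 85.2
```

```bash
python3 box.py w11; python3 rot.py 90 0
```

```text
53.08 [519.7 339.4 281.8] [-50.4  13.9  18.1  83.9  -4.4  83.  -15.3]
wrist [290, 82, 60, 62, 2922] mean [541.  411.4  49.9] rect [541.5 410.5] [64.  63.5] 17.0 circ [541.8 410.8] 32.4
wrist [431, 154, 24, 35, 205] mean [688.5 392.9  49.3] rect [690.8 392. ] [42.7 12.4] 85.2 circ [697.  391.5] 21.4
rotvec [-0.001 -0.    -0.295] deg 16.9 pos [520.2 338.5 282. ] j [-50.4  13.8  18.2  83.9  -4.4  83.  -15.3]
```

Emit:
step_arm --commands '[0.0109,0.0357,-0.02,0,0,0,1,0.0109,0.0357,-0.02,0,0,0,1,0,0,-0.05,0,0,0,1,0,0,-0.05,0,0,0,1,0,0,-0.05,0,0,0,1,0,0,-0.04,0,0,0,1,0,0,-0.025,0,0,0,1,0,0,-0.016,0,0,0,1,0,0,0,0,0,0,1,0,0,0,0,0,0,1]'

```text
clock: 54.38
tool_pos: [542.4, 411.7, 12.6]
eef_rot: [[-0.292, 0.956, 0.001], [0.956, 0.292, 0.004], [0.003, 0.002, -1.0]]
force: [-0.1, -0.5, 0.2]
finger_gap: 85.4
```

Emit:
step_arm --commands '[0,0,0,0,0,0,0.5,0,0,0,0,0,0,0.5,0,0,0,0,0,0,0.5,0,0,0,0,0,0,0.5]'

```text
clock: 54.88
tool_pos: [542.0, 412.2, 12.8]
eef_rot: [[-0.292, 0.956, 0.001], [0.956, 0.292, 0.004], [0.004, 0.002, -1.0]]
force: [-0.4, -0.0, 5.9]
finger_gap: 63.0
```

Emit:
step_arm --commands '[0,0,0.03,0,0,0,0.5,0,0,0.05,0,0,0,0.5,-0.003,-0.02,0.05,0,0,0.1416,0.5,-0.005,-0.04,0.03,0,0,0.1416,0.5,-0.006,-0.048,0,0,0,0.1416,0.5,-0.006,-0.048,0,0,0,0.1416,0.5,-0.006,-0.048,0,0,0,0.1416,0.5,-0.006,-0.048,0,0,0,0.1416,0.5,-0.006,-0.048,0,0,0,0.1416,0.5,-0.006,-0.045,0,0,0,0.1416,0.5]'

```text
clock: 56.12
tool_pos: [496.6, 64.6, 171.0]
eef_rot: [[-0.991, 0.137, -0.003], [0.137, 0.991, 0.0], [0.003, -0.0, -1.0]]
force: [-0.3, 0.0, -1.0]
finger_gap: 63.1
```

Emit:
step_arm --commands '[-0.005,-0.04,0,0,0,0.1416,0.5,0,0,0,0,0,0,0.5,0,0,0,0,0,0,0.5,0,0,0,0,0,0,0.5]'

```text
clock: 56.62
tool_pos: [492.2, 27.8, 170.9]
eef_rot: [[-1.0, -0.002, -0.003], [-0.002, 1.0, -0.0], [0.003, -0.0, -1.0]]
force: [1.3, 0.0, -1.3]
finger_gap: 63.2
```

```bash
python3 rot.py 180 0; python3 - <<'E'
from h import *
p,d=shot("wrist"); np.savez("w12.npz",p=p,d=d)
E
python3 rim.py w12.npz
```

```text
rotvec [ 0.    -0.003 -0.002] deg 0.2 pos [492.2  27.8 170.9] j [-27.2   1.3  21.3 110.1  -0.5  68.9  84.4]
rim 1029 [492.76250674  27.38879813] 1.0434827395158564 449.95043887294736
box top 25750 [483.01825625  27.46647149 207.79825882] [458.89002838 -19.68751037 190.01291479] [520.71937162  70.2876178  224.98419754]
bar 0 ((0.0, 0.0), (0.0, 0.0), 0.0)
```

Rim centre (492.8, 27.4) matches the TCP, so I lower by 118 mm and release.

Emit:
step_arm --commands '[0.0005,0,-0.04,0,0,0,0.5,0,0,-0.035,0,0,0,0.5,0,0,-0.025,0,0,0,0.5,0,0,-0.012,0,0,0,0.5,0,0,-0.006,0,0,0,0.5,0,0,0,0,0,0,0.5,0,0,0,0,0,0,0.5]'

```text
clock: 57.55
tool_pos: [493.4, 26.6, 53.9]
eef_rot: [[-1.0, -0.0, -0.001], [-0.0, 1.0, 0.0], [0.001, 0.0, -1.0]]
force: [0.4, -0.1, -1.0]
finger_gap: 62.9
```

Emit:
step_arm --commands '[0,0,0,0,0,0,1,0,0,0,0,0,0,1,0,0,0,0,0,0,1,0,0,0.03,0,0,0,1,0,0,0.04,0,0,0,1,0,0,0.05,0,0,0,1,0,0,0.05,0,0,0,1,0,0,0.03,0,0,0,0.6,0,0,0,0,0,0,0.6]'

```text
clock: 58.68
tool_pos: [494.2, 26.6, 255.9]
eef_rot: [[-1.0, -0.0, 0.003], [-0.0, 1.0, 0.001], [-0.003, 0.001, -1.0]]
force: [1.2, 0.4, 0.2]
finger_gap: 51.9
```

```bash
python3 chk.py c3
```

```text
58.67 [494.2  26.6 255.9] [-27.9  -2.1  21.3 103.3   0.7  78.5  83.3]
placed top 3768 [492.9  30.1  88. ] [array([511.3,  38. ]), array([109.6,  64.3]), np.float64(28.9)]
bar 1572 [604.4  25.9 152.7] ((605.1502685546875, 25.395713806152344), (18.893375396728516, 78.80374145507812), 17.621049880981445)
```

Emit:
step_arm --commands '[0.027,0,0,0,0,-0.158,0.6,0.028,-0.001,0,0,0,-0.158,0.6,0.029,-0.001,0,0,0,-0.159,0.6,0.0295,0,0,0,0,-0.159,0.6,0,0,0,0,0,-0.159,0.6,0,0,0,0,0,-0.159,0.6,0,0,-0.02,0,0,-0.159,0.6,0,0,-0.03,0,0,-0.159,0.6,0,0,-0.045,0,0,0,0.6,0,0,-0.034,0,0,0,0.6]'

```text
clock: 59.98
tool_pos: [604.2, 24.3, 120.3]
eef_rot: [[-0.296, 0.955, -0.005], [0.955, 0.296, 0.002], [0.003, -0.005, -1.0]]
force: [0.1, -0.2, -1.1]
finger_gap: 51.2
```

Emit:
step_arm --commands '[0,0,0,0,0,0,0.6,0,0,0,0,0,0,0,0,0,0,0,0,0,0,0,0,0,0,0,0,0,0,0,0,0,0,0,0]'

```text
clock: 60.6
tool_pos: [608.0, 24.8, 125.4]
eef_rot: [[-0.297, 0.955, 0.003], [0.955, 0.297, 0.003], [0.002, 0.004, -1.0]]
force: [4.8, 0.6, -0.9]
finger_gap: 17.9
```

Emit:
step_arm --commands '[0,0,0,0,0,0.08,0,0,0,0,0,0,0.13,0,0,0,0,0,0,0.14,0,0,0,0,0,0,0.15,0,0,0,0,0,0,0.15,0,0,0,0,0,0,0.15,0,0,0,0,0,0,0.14,0,0,0,0,0,0,0.14,0,0,0,0,0,0,0.11,0,0,0,0,0,0,0.067,0]'

```text
clock: 61.85
tool_pos: [608.1, 25.0, 125.4]
eef_rot: [[-1.0, 0.01, 0.002], [0.01, 1.0, 0.001], [-0.002, 0.001, -1.0]]
force: [4.7, 2.6, -1.7]
finger_gap: 17.2
```

Emit:
step_arm --commands '[0,0,0,0,0,0,0,0,0,0,0,0,0,0]'

```text
clock: 62.1
tool_pos: [608.2, 25.0, 125.4]
eef_rot: [[-1.0, 0.012, 0.002], [0.012, 1.0, 0.001], [-0.002, 0.001, -1.0]]
force: [5.6, 1.3, -1.4]
finger_gap: 17.5
```

Emit:
step_arm --commands '[0,0,0,0,0,0,0.6,0,0,0,0,0,0,0.6,0,0,0,0,0,0,0.6,0,0,0.05,0,0,0,0.6,-0.01,0,0.055,0,0,0,0.6,-0.025,0,0.05,0,0,0,0.6,-0.025,0,0.05,0,0,0,0.6,-0.025,0,0.05,0,0,0,0.6,-0.025,0,0.05,0,0,0,0.6,-0.02,0,0,0,0,0,0.6]'

```text
clock: 63.35
tool_pos: [476.4, 24.1, 433.8]
eef_rot: [[-1.0, 0.013, 0.005], [0.013, 1.0, 0.002], [-0.005, 0.002, -1.0]]
force: [-0.3, 0.2, -0.6]
finger_gap: 51.4
```

Emit:
step_arm --commands '[0,0,0,0,0,0,0.6,0,0,0,0,0,0,0.6]'

```text
clock: 63.6
tool_pos: [476.3, 24.4, 428.3]
eef_rot: [[-1.0, 0.013, -0.004], [0.013, 1.0, -0.0], [0.004, -0.0, -1.0]]
force: [0.8, 0.8, -0.7]
finger_gap: 51.1
```

```bash
python3 - <<'E'
from h import *
s=read_state(); print(s["clock"],np.round(s["tool_pos"],1),np.round(s["joints"],1))
p,d=shot("wrist"); np.savez("w13.npz",p=p,d=d); C=cloud("wrist",d); X0=np.array([607.6,24.6])
S=C[(C[...,2]>92)&(C[...,2]<98.5)]; V=S[:,:2]-X0; a=np.degrees(np.arctan2(V[:,1],-V[:,0])); r=np.hypot(*V.T); m=(r>80)&(r<172)&(abs(a)<50); print("panel",m.sum(),np.percentile(a[m],[.5,50,99.5]))
S=C[(C[...,2]>100.5)&(C[...,2]<109)]; V=S[:,:2]-X0; a=np.degrees(np.arctan2(V[:,1],-V[:,0])); r=np.hypot(*V.T); b=(r>80)&(r<172)
print("cover edge",np.percentile(a[b&(a>30)&(a<90)],1) if (b&(a>30)).any() else 0,np.percentile(a[b&(a<-30)&(a>-90)],99) if (b&(a<-30)).any() else 0, np.sort(a[b&(a>0)])[:60:20],np.sort(-a[b&(a<0)])[:60:20])
b=C[(C[...,2]>150)&(C[...,2]<160)&(abs(C[...,1]-23)<60)&(C[...,0]>555)&(C[...,0]<660)]
print("bar",len(b),b.mean(0).round(1),cv2.minAreaRect(b[:,:2].astype(np.float32)))
pt,dt=shot("top"); np.savez("t5.npz",p=pt,d=dt); ps,_=shot("scene")
cv2.imwrite("pics/f1.png",np.hstack([cv2.resize(p,(400,300)),cv2.resize(ps,(400,300))])[...,::-1])
E
```

```text
63.6 [476.3  24.4 428.3] [-23.5  -4.5  16.1  86.2   1.3  98.3  82. ]
panel 6664 [-33.58967611   1.4188664   35.91136894]
cover edge 43.67107775012575 -40.6392688052969 [43.37890088 43.57234691 43.64800505] [40.323624   40.54911478 40.61453675]
bar 688 [605.1  25.6 154.7] ((607.036376953125, 26.067359924316406), (17.467281341552734, 77.67337799072266), 89.11853790283203)
```

View pics/f1.png

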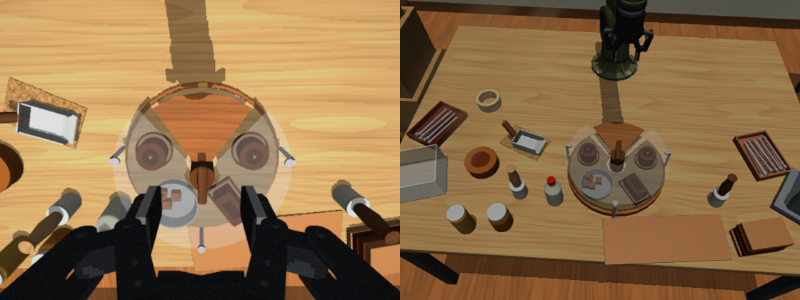

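```bash
python3 - <<'E'
from h import *
z=np.load("w13.npz"); C=cloud("wrist",z["d"]); 
z=np.load("t5.npz"); C=cloud("top",z["d"])
q=C[(C[...,2]>35)&(C[...,2]<46)&(abs(C[...,0]-505)<70)&(abs(C[...,1]+343)<70)]; print("scoop",len(q),q.mean(0))
print(finish_job())
E
```

```text
scoop 158 [ 504.26270774 -337.47559763   41.36069412]
the job is handed in; nothing more can be done
None
```

I put all three leather boxes away in their pockets and poured the five cedar blocks into the dish. The closing panel is back in the window, the scoop stands upright on the mat, and I handed the job in at about 64 s.

**Boxes:** All three were present and none had been knocked aside when I reached it. After release, the depth readings put their tops at about 86–88 mm against 88–90 mm expected. The final view shows all three standing in their pockets. The oblong box is about 3 mm off the centre of its pocket but inside the rim.

**Blocks:** After pouring, I counted all five blocks in the dish. One lay on top of the others, up to about 90 mm and below the cover. I did not recount them after the last two turns of the carousel; the final view shows blocks in the dish and none outside it.

**Panel:** It sits within about 0.3° of the middle of the window.

**Scoop:** It is empty and about 4 mm from where it started, on the mat.

**Problems along the way:**
- The first tip of the scoop touched the cover's edge lightly, at about 3 N. I raised it before pouring.
- While rehearsing the pour with an empty gripper, joint 6 read 117.7° against its 117.66° limit. I poured at a different angle to stay clear of the limit.
- I also turned the tool about the wrong axis once in free space, touching nothing, and corrected it.
- The top and scene cameras disagreed by about 6 mm, so I relied on the wrist camera.

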